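Lock the shaker's castle nut with its wedge

ROBOT

A 7-joint arm with a two-finger parallel gripper is mounted at the origin on the work surface. World frame = base frame: x ahead of the robot, y to its left, z up, the work surface at z = 0. Lengths are in m, angles in rad, forces in N, time in s.
With the tool pointing down it reaches from about 0.425 to 0.875 m from the base axis. Payload 4.7 kg.
Tool frame: the origin (TCP) lies between the finger pads; the fingertips stand 22 mm ahead of it and the grasp point (between the pads) lies 3 mm ahead of it (env.finger_overhang is the distance from the TCP to the fingertips, in m); z points along the fingers, y is the direction in which the jaws open and shut (so a half turn about z gives the same grasp; the last joint's range is limited). The gripper opens to 87 mm and grips with 3 to 60 N. Pads are 19 mm wide; open, the fingers measure 117 mm over their backs; the gripper's body (75 mm by 190 mm) begins 51 mm behind the grasp point.
Start: joints at [1.288, 0.321, -0.07, 1.45, 0.023, 1.371, -0.057], TCP at [0.19, -0.622, 0.245] pointing down, gripper open.
Joint ranges: [-2.86, 2.86], [-0.3, 2.09], [-1.38, 1.24], [0.06, 2.45], [-1.56, 4.7], [0.09, 2.05], [-2.69, 2.69]. Speed limits (rad/s): [2.57, 2.57, 3.14, 3.14, 3.14, 3.14, 3.14].

INTERFACE

Orientations are given as a rotation vector (axis times angle).
In Python, from plant import sense, cams, env gives the robot as it stands.
- The arm moves only by the shell command python3 -m jog 'ROWS' [FORCE]. ROWS is JSON, a list of rows, each a list of 7 numbers: the shift along the world's x, y, z in m, then the turn, a rotation vector about the world's x, y, z in degrees, then the opening, from 0 (shut) to 1 (fully open). In form: [[tx, ty, tz, ax, ay, az, claw], ...]. A call has 1 to 20 rows; each row is the pose to reach, as a shift and turn from the pose commanded when the call began; what a row does not reach only later rows make up. A row lasts 1/12 s, in which the tool goes at most 41.7 mm and 7.16 degrees, less where a joint would pass 70% of its speed; a pose out of reach is approached as far as the arm can. A call with a gripper value outside its range is refused whole. The fingers move at their own pace and stop on an object; FORCE is the grip in N (left out, the last holds). Time passes only in rows, so rows that repeat a pose let the fingers close. It gives the time, the measured TCP pose, the force and the opening at its end, in the units of the state.
- sense(): the state, without advancing time (a new reading comes with each control period).
- cams.get_image(name): name is "side" or "top" or "wrist"; returns the picture (480x640x3 uint8, red, green, blue); there is no depth.
- cams.camera_info(name): a dict with "vfov" (degrees; the focal length in pixels is half the picture's height over the tangent of half this angle, whatever the lens; pixels are square), "cx", "cy" (the principal point, pixels), "rvec" (rotation vector, rad) and "tvec" (3), from world to camera coordinates, as OpenCV has them; the wrist camera has in their place "hand_eye" (4x4, takes a point from camera to tool coordinates, whose origin is the TCP and whose axes are the flange's). Camera axes: x right, y down, z forward; pixel columns grow to the right and rows downward; lengths in m; the calibration is good to about 2 mm. A picture is of the moment at which its call begins: read the wrist's pose just before it. camera_info takes no time and is no camera call.
- env.hand_in(): hands the job in, once; it reports no verdict.
The state is a dict: "clock": time; "joint_positions": joint angles; "qd": joint speeds; "joint_torque": joint torques, N m; "tcp_pos": TCP position; "eef_rot": TCP orientation; "contact_force": force on the tool from outside, world axes, zero at the start; "moment": the same for the moment, N m; "grip_width": opening from 0.0 (shut) to 1.0 (fully open).
Only numpy, scipy, OpenCV 4.12 (cv2) and the standard library are available. Lean on these libraries where they do the work, as an engineer would, in place of code of your own. Each camera call takes 0.05 s, during which the arm holds its last target.

TASK

The bottle carrier of the bench shaker is held down by a big slotted castle nut. Turn the nut clockwise, seen from above, just to the next slot that lines up with the cross hole in the spindle, not back to the slot behind and not on past it; then put the loose red wedge, thin end first, through slot and hole from the side away from the two clamped bottles, and tap its thick end until it is jammed tight. Leave all the other things where they stand.

Things in the scene. Friction and masses are not known exactly. Their poses are not given: they have to be found in the camera images.
- shaker: white bench shaker, fixed, but elsewhere in each run, on the left or on the right. Origin on the spindle axis at table height, z up. Its aluminium carrier plate spans x -95 to +155 mm, y -108 to +108 mm, top at z 85 mm; on it under the nut lies a washer, radius 42 mm, 3 mm thick. The -x side of the nut is free: the wedge goes in from there, moving towards the shaker's +x
- clamped_bottles (a point): midway between two amber bottles with blue caps clamped on the shaker (fixed), level with the caps' tops, 205 mm above the table. The bottles' axes are 68 mm to either side of it along the shaker's y, their radius is 32 mm; it lies 118 mm from the spindle axis along the shaker's +x
- spindle: steel spindle end standing up through the nut, fixed to the shaker. Origin on the axis on the floor of the cross hole, 122 mm above the table; x runs along the cross hole, the same way as the shaker's x; z up. The hole is 14 mm wide (y), 18 mm high, open at both ends; its roof spans x -14 to +14 mm. The spindle's top, z 31 mm, bears a black line along the hole
- hole_entry (a point): where the wedge's nose goes in: the mouth of the nut's slot on the free side, on the cross hole's centre line at half its height, 31 mm from the spindle axis towards the shaker's -x
- nut (a joint): angle of the brass castle nut, rad, growing as it turns clockwise seen from above. Stiff (0.3 N m), stays where it is left. At 0 a slot pair lies along the cross hole, and another at every further 1.047 (60 degrees). It starts between 0.12 and 0.8, so the next slot in line is at 1.047. The wedge passes if it is within about 0.08 of that
- nut_grip (a point): on the nut's axis at half height of its hexagon, 105 mm above the table; turns with the nut. Hexagon 64 mm across flats, 34 mm high, from 88 to 122 mm above the table; flats face along this point's x axis and every 60 degrees from it. A narrower crown stands on it up to 140 mm, with six open slots 14 mm wide, one mid-flat each, floors level with the cross hole's floor
- wedge: loose red steel wedge, 130 mm long (x), 10 mm wide (y), about 0.2 kg, lying on its flat underside. Origin at mid-length on the underside, z up; +x points to the thin rounded nose (13 mm high), -x to the thick square tail (21.7 mm high); the sloping top is at z = 17.3 mm - x/15. Its steepness is slight enough for friction to hold it when driven in
- wedge_tail (a point): centre of the wedge's tail face, the end to tap. In the hole the wedge slides freely until this face is 68.5 mm from the spindle axis, where its top meets the roof; from there it needs rising force, stays where it is driven, and is tight with the face 66.5 mm or less from the axis (about 10 N of push; a few mm further does no harm)
- mat: grey rubber mat, 220 (x) by 230 (y) by 4 mm, fixed on the table but lying elsewhere in each run, on the side the shaker is not; the wedge lies about its middle. Origin at the centre of its underside
- dishes: bystander on the mat: stack of culture dishes, radius 44 mm, 58 mm high; origin at the centre of its underside
- spanner: bystander on the mat: flat steel spanner, 150 mm long, lying; origin under its middle
- bottle_l: bystander: amber bottle with blue cap, radius 34 mm, 135 mm high, far on the left; origin at the centre of its underside
- bottle_r: bystander: clear bottle with blue cap, radius 34 mm, 135 mm high, far on the right; origin at the centre of its underside
- beaker: bystander: glass beaker, radius 35 mm, 90 mm high, on the left; origin at the centre of its underside
- jar: bystander: jar with white lid, radius 36 mm, 70 mm high, on the right; origin at the centre of its underside
- tip_box: bystander: white box with blue lid for pipette tips, 92 by 72 mm, 52 mm high, in front of the robot; origin at the centre of its underside
Things that resemble listed ones, but are neither listed nor needed, are in the scene too. Of the things that look like the wedge, take the one that is farthest to the robot's left at the start.

How it is judged:
By the outcome, as a careful person would: the job done as asked, in the order asked, and still so for the second after the job is handed in, with the robot touching nothing.
It also fails if it takes over 67 s, if anything falls off the work surface, if the arm or the gripper's body presses on something with over 40 N, if the wrist force passes 120 N, or if a joint passes its speed limit or range.

## Working session

There is one attempt and no reset: what is moved stays moved. The work goes in short steps, Python scripts to look and compute and a shell command to move; the robot and the scene stay as the last step left them, time stands still between calls to the robot, and variables do not carry over. Pictures are saved under pics/ and viewed, and the job is handed in when it is done.

```bash
ls; mkdir -p pics; cat > h.py <<'E'
import numpy as np, cv2
from plant import sense, cams, env
def save(n,f):
    im=cams.get_image(n); cv2.imwrite(f,im[:,:,::-1]); return im
def K(n):
    i=cams.camera_info(n); f=240/np.tan(np.radians(i['vfov'])/2); return f,i['cx'],i['cy'],i
def cam(n,st=None):
    f,cx,cy,i=K(n)
    if n=='wrist':
        H=np.array(i['hand_eye']); st=st or sense()
        T=np.eye(4);T[:3,:3]=cv2.Rodrigues(np.array(st['eef_rot'],float))[0];T[:3,3]=st['tcp_pos']
        W=T@H; return f,cx,cy,W[:3,:3],W[:3,3]
    R=cv2.Rodrigues(np.array(i['rvec'],float))[0]; t=np.array(i['tvec'],float).ravel()
    return f,cx,cy,R.T,-R.T@t
def ray(c,u,v):
    f,cx,cy,R,o=c; d=R@np.array([(u-cx)/f,(v-cy)/f,1]); return o,d/np.linalg.norm(d)
def onz(c,u,v,z):
    o,d=ray(c,u,v); return o+d*(z-o[2])/d[2]
def proj(c,p):
    f,cx,cy,R,o=c; q=R.T@(np.array(p)-o); return np.array([f*q[0]/q[2]+cx,f*q[1]/q[2]+cy])
E
python3 - <<'E'
from h import *
s=sense(); print(s)
for n in('top','side','wrist'):
    save(n,f'pics/{n}0.png'); print(n,cams.camera_info(n))
    c=cam(n); print(c[4],c[3][:,2])
E
```

```text
pics
{'clock': 0.0, 'joint_positions': array([ 1.2880633 ,  0.32183489, -0.07007969,  1.45168287,  0.0226111 ,
        1.37083509, -0.05688017]), 'qd': array([ 0.00029788,  0.00054607, -0.00163162,  0.00048789,  0.00140302,
        0.0003381 , -0.00076146]), 'joint_torque': array([-4.22207868e-04, -4.91284204e+01, -4.04277295e-01, -3.12526238e+01,
       -6.41124928e-02,  4.37833916e-02,  1.97041340e-04]), 'tcp_pos': array([ 0.1899125 , -0.62108411,  0.2434498 ]), 'eef_rot': array([-3.10513394e+00, -4.64343257e-01,  6.33323179e-04]), 'contact_force': array([ 0.17409789,  0.72220996, -0.19239579]), 'moment': array([ 0.00444736,  0.02649201, -0.04114066]), 'grip_width': 1.002359335597273}
top {'vfov': 52.62480871579915, 'cx': 319.56208066288167, 'cy': 243.79339144337442, 'rvec': array([ 2.12727083, -2.18482144,  0.12927946]), 'tvec': array([0.0043433 , 0.49297993, 1.39417264])}
[ 0.31785735 -0.01131749  1.44416206] [ 0.12288848  0.00175677 -0.99241893]
side {'vfov': 46.31577702699282, 'cx': 308.977856559135, 'cy': 244.37877466725388, 'rvec': array([ 2.30862343, -0.16104991,  0.06439879]), 'tvec': array([-0.44703795,  0.12525056,  1.67022175])}
[ 0.29166415 -1.19696762  1.21957856] [ 0.09769766  0.73022642 -0.67618381]
wrist {'vfov': 71.04547896533343, 'cx': 321.72041108322475, 'cy': 240.764779779593, 'hand_eye': array([[-9.10247438e-04, -9.55005740e-01, -2.96585920e-01,
         8.27033242e-02],
       [ 9.99999171e-01, -1.13928759e-03,  5.99419893e-04,
        -2.05087513e-05],
       [-9.10346095e-04, -2.96585129e-01,  9.55005986e-01,
        -1.39051901e-01],
       [ 0.00000000e+00,  0.00000000e+00,  0.00000000e+00,
         1.00000000e+00]])}
[ 0.26910466 -0.59720455  0.38277335] [-0.28394352 -0.08605119 -0.95497187]
```

View pics/top0.png

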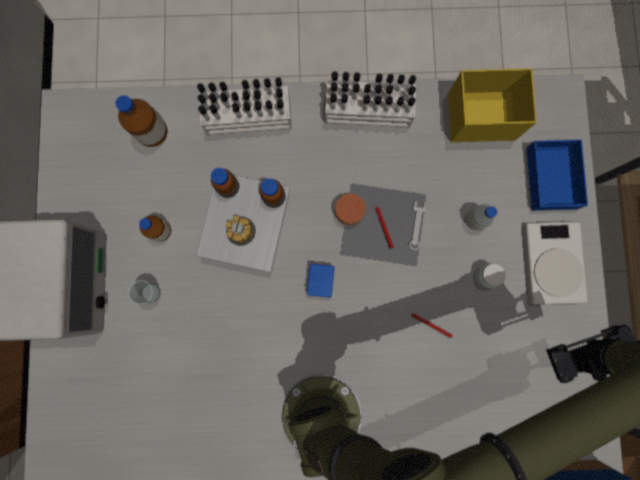

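View pics/side0.png

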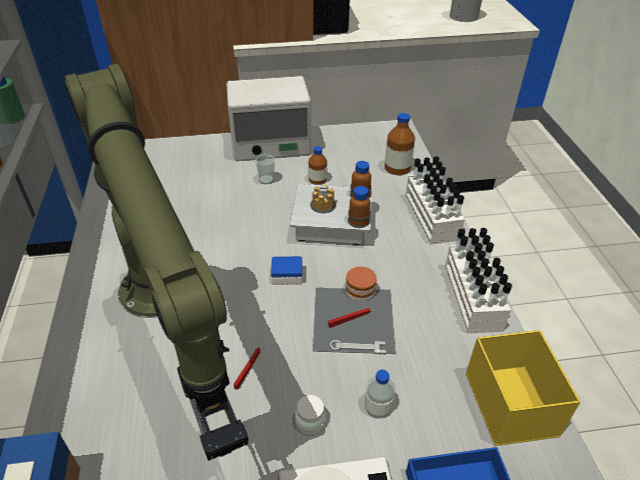

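View pics/wrist0.png

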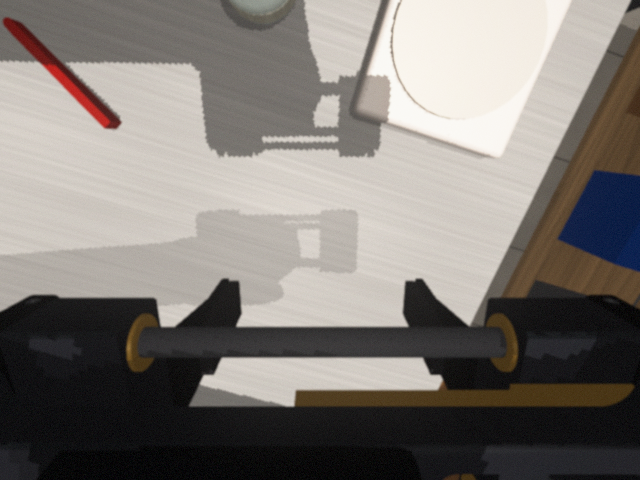

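The red candidates in the top view are one on the mat at (384,228) and one on the bare table at (432,325). The mat one is farther left and lies mid-mat, so it fits. I'll confirm it with a crop.

```bash
python3 - <<'E'
from h import *
t=cv2.imread('pics/top0.png'); s=cv2.imread('pics/side0.png')
a=cv2.resize(t[160:280,190:320],None,fx=4,fy=4,interpolation=cv2.INTER_CUBIC)[:480,:400]
b=cv2.resize(t[180:270,335:435],None,fx=4,fy=4,interpolation=cv2.INTER_CUBIC)
cv2.imwrite('pics/ca.png',cv2.resize(t[165:275,195:295],None,fx=5,fy=5,interpolation=cv2.INTER_CUBIC))
cv2.imwrite('pics/cb.png',cv2.resize(t[180:270,335:435],None,fx=5,fy=5,interpolation=cv2.INTER_CUBIC))
cv2.imwrite('pics/cs.png',cv2.resize(s[155:250,285:380],None,fx=6,fy=6,interpolation=cv2.INTER_CUBIC))
c=cam('top')
hsv=cv2.cvtColor(t,cv2.COLOR_BGR2HSV)
red=((hsv[...,0]<6)|(hsv[...,0]>174))&(hsv[...,1]>170)&(hsv[...,2]>60)
n,l,st,ce=cv2.connectedComponentsWithStats(red.astype('uint8'))
for i in range(1,n):
    if st[i][4]>20:
        p=np.argwhere(l==i)[:,::-1].astype(np.float32); r=cv2.minAreaRect(p)
        bx=cv2.boxPoints(r); print(st[i],ce[i],r,[onz(c,*q,0.015).round(4) for q in bx])
blue=(hsv[...,0]>100)&(hsv[...,0]<125)&(hsv[...,1]>150)&(hsv[...,2]>60)
n,l,st,ce=cv2.connectedComponentsWithStats(blue.astype('uint8'))
for i in range(1,n):
    if st[i][4]>60: print(st[i],ce[i],onz(c,*ce[i],0.205))
E
```

```text
[376 208  17  39 118] [384.3220339  228.11864407] ((383.9520568847656, 227.20547485351562), (40.84736251831055, 3.043069839477539), 69.44395446777344) [array([ 0.5963, -0.1785,  0.015 ]), array([ 0.5994, -0.1871,  0.015 ]), array([ 0.483 , -0.2248,  0.015 ]), array([ 0.4801, -0.2163,  0.015 ])]
[412 314  39  23  75] [431.50666667 324.98666667] ((431.3666076660156, 324.8453063964844), (43.415897369384766, 1.9544134140014648), 29.24882698059082) [array([ 0.2785, -0.2722,  0.015 ]), array([ 0.2833, -0.2752,  0.015 ]), array([ 0.2197, -0.3817,  0.015 ]), array([ 0.2149, -0.3787,  0.015 ])]
[116  96  16  16 198] [123.75252525 103.68686869] [0.86275938 0.50426597 0.205     ]
[ 534  141   53   69 2551] [555.50568405 175.00196002] [ 0.63565357 -0.62998246  0.205     ]
[212 169  16  15 193] [219.11917098 175.95854922] [0.65748008 0.24929623 0.205     ]
[261 179  17  16 196] [269.03061224 186.64285714] [0.62523436 0.11885683 0.205     ]
[486 207  10  10  82] [490.57317073 211.58536585] [ 0.54334714 -0.45398847  0.205     ]
[140 219  11  10  89] [144.95505618 223.53932584] [0.53636987 0.4416946  0.205     ]
[308 264  26  33 714] [320.05882353 279.98739496] [ 0.3783296 -0.0079375  0.205    ]
```

View pics/ca.png

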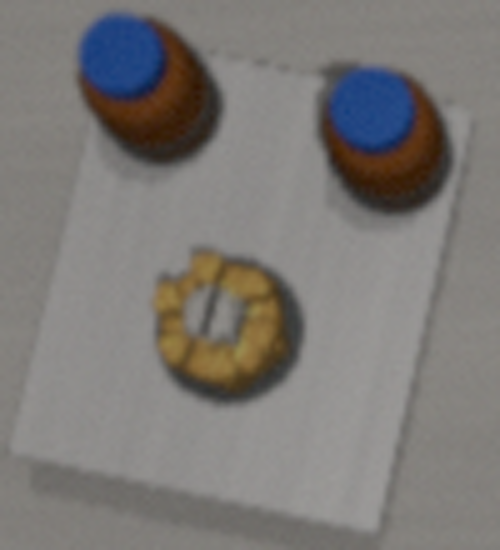

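View pics/cb.png

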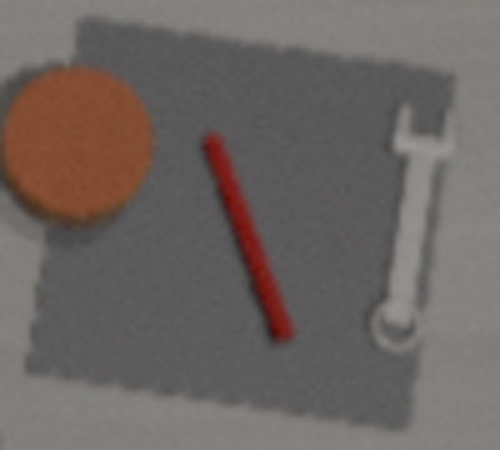

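View pics/cs.png

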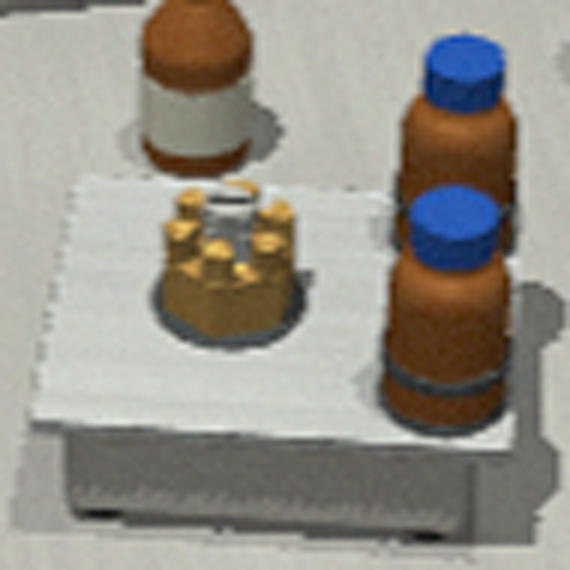

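The mat wedge is confirmed: a red bar with the dishes on its left and the spanner on its right. The shaker's free side faces the robot, and its x axis points at about -14° in the world frame. I'll bring the wrist camera over the nut.

```bash
python3 -m jog '[[0.05,0.04,0.06,0,0,7,1],[0.09,0.07,0.06,0,0,14,1],[0.12,0.1,0.06,0,0,21,1],[0.15,0.13,0.06,0,0,28,1],[0.18,0.16,0.06,0,0,35,1],[0.21,0.19,0.06,0,0,42,1],[0.24,0.22,0.06,0,0,49,1],[0.26,0.25,0.06,0,0,56,1],[0.28,0.28,0.06,0,0,63,1],[0.3,0.31,0.06,0,0,70,1],[0.32,0.345,0.06,0,0,77,1],[0.34,0.38,0.06,0,0,84,1],[0.35,0.42,0.06,0,0,91,1],[0.36,0.46,0.06,0,0,98,1],[0.37,0.5,0.06,0,0,105,1],[0.38,0.54,0.06,0,0,112,1],[0.38,0.58,0.06,0,0,119,1],[0.38,0.62,0.06,0,0,126,1],[0.38,0.66,0.06,0,0,133,1],[0.38,0.7,0.06,0,0,140,1]]' 20; python3 -m jog '[[-0.005,0.04,0,0,0,7,1],[-0.01,0.08,0,0,0,10,1],[-0.01,0.12,0,0,0,10,1],[-0.01,0.127,0,0,0,10,1],[-0.01,0.127,0,0,0,10,1]]'; python3 - <<'E'
from h import *
s=sense(); save('wrist','pics/w1.png'); print(s['clock'],s['joint_positions'],s['tcp_pos'],s['eef_rot'])
c=cam('wrist',s); print(proj(c,[.5268,.2124,.153]))
import json; json.dump({k:list(map(float,s[k])) for k in('tcp_pos','eef_rot')},open('w1.json','w'))
E
```

```text
clock: 1.82
tcp_pos: [0.5696, 0.0612, 0.3044]
eef_rot: [0.617, 3.08, -0.0]
contact_force: [0.2, 0.8, -0.5]
grip_width: 1.001
clock: 2.23
tcp_pos: [0.5584, 0.1909, 0.3045]
eef_rot: [-0.344, -3.122, -0.003]
contact_force: [-0.2, -0.7, 0.6]
grip_width: 1.0
2.2333 [ 0.36991099  0.27691263 -0.9035352   1.48857656  0.21534398  1.48056794
  0.81733928] [0.55843355 0.1908878  0.30453373] [-3.43524940e-01 -3.12196024e+00 -2.94563648e-03]
[337.50156174 191.40617597]
```

View pics/w1.png

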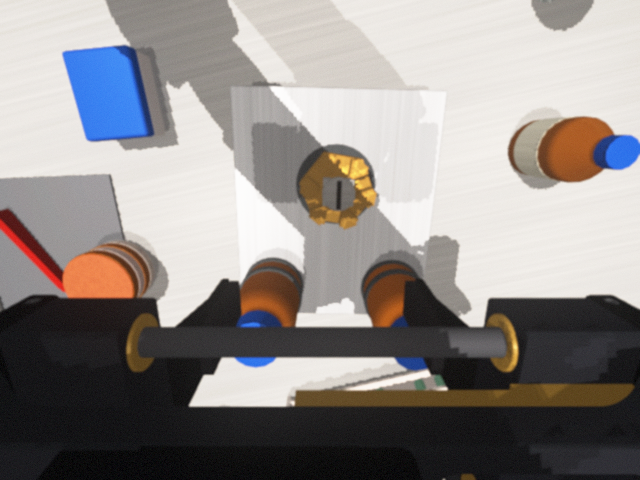

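```bash
python3 - <<'E'
from h import *
import json
c=cam('wrist',json.load(open('w1.json')))
t=cv2.imread('pics/w1.png')
x0,y0,k=288,140,6
im=cv2.resize(t[y0:y0+95,x0:x0+100],None,fx=k,fy=k,interpolation=cv2.INTER_CUBIC)
cv2.imwrite('pics/n1.png',im)
# black line on spindle
g=cv2.cvtColor(t,cv2.COLOR_BGR2GRAY)[180:212,328:350]
m=np.argwhere(g<55)[:,::-1]+[328,180]
print(len(m),m.min(0),m.max(0),m.mean(0))
P=np.array([onz(c,*q,.153)[:2] for q in m]);mu=P.mean(0);w,v=np.linalg.eigh(np.cov((P-mu).T));print(mu,np.degrees(np.arctan2(v[1,1],v[0,1])),np.sqrt(w))
# plate corners
for q in [(233,88),(446,91),(240,312)]: print(onz(c,*q,.085))
E
```

```text
80 [337 182] [340 208] [338.3875 195.0625]
[0.53012715 0.21248777] 165.23065619020932 [0.00074124 0.00686926]
[0.4163091  0.13420171 0.085     ]
[0.46451857 0.33743095 0.085     ]
[0.65370088 0.06999164 0.085     ]
```

View pics/n1.png

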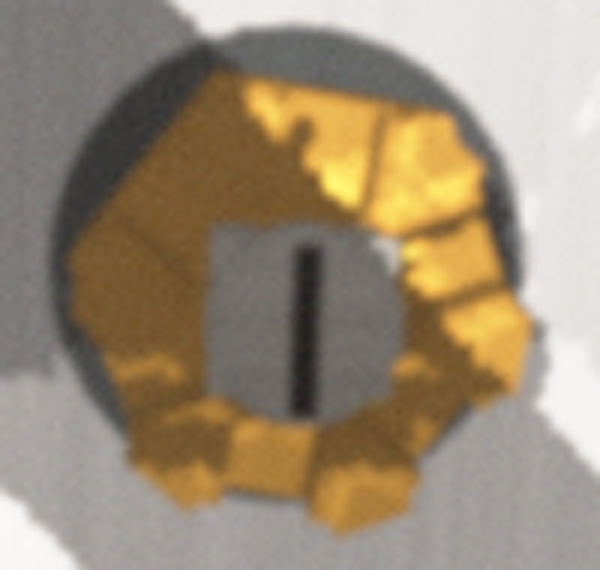

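```bash
python3 - <<'E'
from h import *
import json
c=cam('wrist',json.load(open('w1.json')))
C=np.array([.529,.2125]); 
X=lambda u,v:(288+u/6,140+v/6)
def pr(u,v,z):
    d=onz(c,*X(u,v),z)[:2]-C; a=np.degrees(np.arctan2(d[1],d[0])); print((u,v),z,np.hypot(*d).round(4),'shaker ang',round(a+14,1),'slotmod theta cw',round((-(a+14))%60,1))
for q in [(455,260),(271,460)]: pr(*q,.122)
print('hex corners'); 
for q in [(218,72),(68,270),(448,112)]: pr(*q,.122)
print('tooth tips outer')
for q in [(195,505),(345,532),(530,340),(475,175)]: pr(*q,.14)
# slot edge lines direction: right slot lines (415,235)-(485,212), (415,305)-(500,287); bottom slot (230,425)-(222,490),(315,425)-(308,495)
for a,b in [((415,235),(485,212)),((415,305),(500,287)),((230,425),(222,490)),((315,425),(308,495))]:
    d=onz(c,*X(*b),.122)-onz(c,*X(*a),.122); an=np.degrees(np.arctan2(d[1],d[0])); print((-(an+14))%60)
E
```

```text
(455, 260) 0.122 0.0263 shaker ang 102.3 slotmod theta cw 17.7
(271, 460) 0.122 0.0277 shaker ang -4.8 slotmod theta cw 4.8
hex corners
(218, 72) 0.122 0.0358 shaker ang -159.4 slotmod theta cw 39.4
(68, 270) 0.122 0.0357 shaker ang -94.1 slotmod theta cw 34.1
(448, 112) 0.122 0.0367 shaker ang 140.7 slotmod theta cw 39.3
tooth tips outer
(195, 505) 0.14 0.0341 shaker ang -25.4 slotmod theta cw 25.4
(345, 532) 0.14 0.0357 shaker ang 14.4 slotmod theta cw 45.6
(530, 340) 0.14 0.0357 shaker ang 83.8 slotmod theta cw 36.2
(475, 175) 0.14 0.0328 shaker ang 128.7 slotmod theta cw 51.3
10.415227286058965
16.576410324092663
5.2694521547756885
3.276554121484846
```

```bash
python3 - <<'E'
from h import *
import json
c=cam('wrist',json.load(open('w1.json')))
X=lambda u,v:(288+u/6,140+v/6)
for a,b in [((218,72),(448,112)),((218,72),(68,270))]:
    A=onz(c,*X(*a),.122);B=onz(c,*X(*b),.122);d=B-A; an=np.degrees(np.arctan2(d[1],d[0])); print(np.linalg.norm(d),(-(an+14)-30)%60)
A,B=[onz(c,*X(*q),.122)[:2] for q in [(448,112),(68,270)]]; print('2-apart corners mid',(A+B)/2, A,B, np.linalg.norm(A-B))
f=onz(c,*X(218,72),.122)[:2]; m=(A+B)/2; print('centre', f+ (m-f)*2)
E
```

```text
0.03621806706440237 8.162935781099819
0.03859428143731117 6.584956796666738
2-apart corners mid [0.51250009 0.21024107] [0.50707918 0.24192045] [0.51792101 0.17856169] 0.06427967647546037
centre [0.53158397 0.21210378]
```

```bash
python3 -m jog '[[-0.028,0.021,0,0,0,7,1],[-0.028,0.021,-0.03,0,0,14,1],[-0.028,0.021,-0.06,0,0,20.5,1],[-0.028,0.021,-0.09,0,0,20.5,1],[-0.028,0.021,-0.1,0,0,20.5,1],[-0.028,0.021,-0.1,0,0,20.5,1]]'; python3 - <<'E'
from h import *
s=sense(); save('wrist','pics/w2.png'); print(s['joint_positions'],s['tcp_pos'],s['eef_rot'])
R=cv2.Rodrigues(s['eef_rot'])[0]; print(np.degrees(np.arctan2(R[1,1],R[0,1])),R[:,2])
E
```

```text
clock: 2.78
tcp_pos: [0.5312, 0.204, 0.2018]
eef_rot: [0.199, -3.13, 0.003]
contact_force: [-0.4, -0.1, 0.0]
grip_width: 1.001
[ 0.39181015  0.30542403 -0.95028885  1.68443288  0.25673423  1.29065843
  1.08809299] [0.53117418 0.20398933 0.20175359] [ 0.19913991 -3.12994015  0.00314904]
97.28124072619458 [-0.00518399 -0.00234202 -0.99998382]
```

View pics/w2.png

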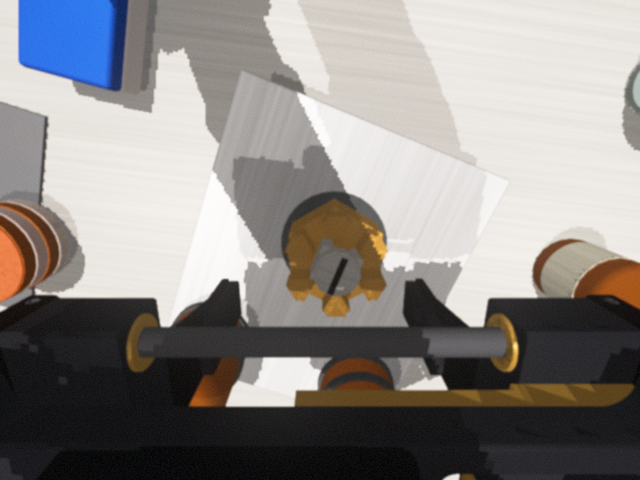

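```bash
python3 -m jog '[[0,0,0,0,0,0,1],[0,0,0,0,0,0,1],[0,0,0,0,0,0,1]]';python3 -m jog '[[0,0,0,0,0,0,1],[0,0,0,0,0,0,1]]'; python3 - <<'E'
from h import *
s=sense();  print(s['joint_positions'],s['tcp_pos'],s['eef_rot'],s['qd'])
R=cv2.Rodrigues(s['eef_rot'])[0]; print(np.degrees(np.arctan2(R[1,1],R[0,1])),R[:,2])
E
```

```text
clock: 3.08
tcp_pos: [0.533, 0.2076, 0.2064]
eef_rot: [-0.205, 3.132, 0.001]
contact_force: [-0.4, 0.3, 0.6]
grip_width: 1.004
clock: 3.25
tcp_pos: [0.5324, 0.2075, 0.2054]
eef_rot: [-0.205, 3.134, 0.0]
contact_force: [-0.4, -0.8, -0.1]
grip_width: 0.998
[ 0.38984297  0.30281381 -0.9535181   1.6798732   0.25634303  1.29046051
  1.08816168] [0.53237268 0.20749631 0.20539704] [-2.05494305e-01  3.13350518e+00  2.38272125e-04] [-7.02215917e-05  3.36636150e-03  1.93445559e-03  5.45456235e-03
 -1.47392265e-04 -2.34684058e-03 -9.50841452e-04]
97.50413625733925 [ 1.34372686e-03  2.40201373e-04 -9.99999068e-01]
```

```bash
python3 -m jog '[[-0.002,0.004,-0.02,0,0,0.5,1],[-0.002,0.0045,-0.045,0,0,0.5,1],[-0.002,0.0045,-0.07,0,0,0.5,1],[-0.002,0.0045,-0.085,0,0,0.5,1],[-0.002,0.0045,-0.091,0,0,0.5,1],[-0.002,0.0045,-0.091,0,0,0.5,1],[-0.002,0.0045,-0.091,0,0,0.5,1],[-0.002,0.0045,-0.091,0,0,0.5,1]]'; python3 - <<'E'
from h import *
s=sense(); save('wrist','pics/w3.png')
R=cv2.Rodrigues(s['eef_rot'])[0]; print(np.degrees(np.arctan2(R[1,1],R[0,1])),R[:,2])
E
```

```text
clock: 3.92
tcp_pos: [0.5309, 0.2124, 0.115]
eef_rot: [-0.219, 3.132, 0.001]
contact_force: [-0.3, 0.2, 0.5]
grip_width: 1.005
98.00900295858315 [ 2.22019162e-03  8.76734145e-04 -9.99997151e-01]
```

View pics/w3.png

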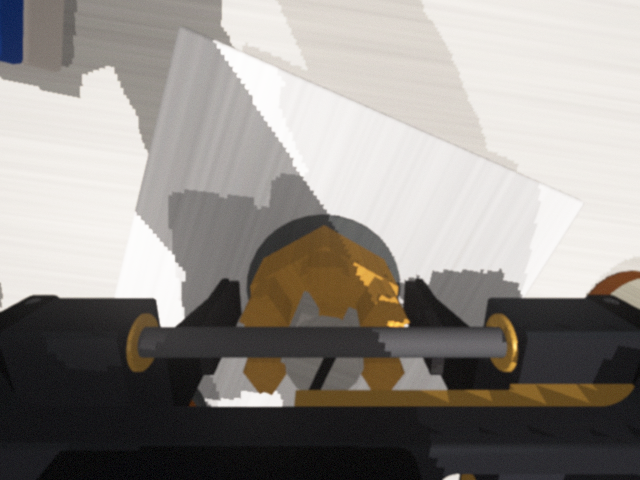

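The nut sits between the open fingers at about (325,330), with a corner of the hexagon at the top (322,225), so its flats face the pads. Now I'll close.

```bash
python3 -m jog '[[0,0,0,0,0,0,0.6],[0,0,0,0,0,0,0.6],[0,0,0,0,0,0,0.6],[0,0,0,0,0,0,0.6],[0,0,0,0,0,0,0.6]]' 40; python3 - <<'E'
from h import *
s=sense(); print(s['contact_force'],s['moment'],s['joint_positions'])
R=cv2.Rodrigues(s['eef_rot'])[0]; print(np.degrees(np.arctan2(R[1,1],R[0,1])),R[:,2])
E
```

```text
clock: 4.38
tcp_pos: [0.5299, 0.213, 0.1138]
eef_rot: [-0.219, 3.133, 0.003]
contact_force: [0.2, 4.5, 0.1]
grip_width: 0.738
[0.23373061 4.46780799 0.08790069] [ 0.62150206 -0.08905453 -0.22401425] [ 0.33630856  0.39697184 -0.91407379  1.78103003  0.34331898  1.13193805
  1.02213287]
98.01216565951717 [ 5.25117056e-04  2.13820056e-03 -9.99997576e-01]
```

```bash
python3 -m jog '[[0,0,0,0,0,-2,0.6],[0,0,0,0,0,-6,0.6],[0,0,0,0,0,-10,0.6],[0,0,0,0,0,-14,0.6],[0,0,0,0,0,-18,0.6],[0,0,0,0,0,-22,0.6],[0,0,0,0,0,-26,0.6],[0,0,0,0,0,-30,0.6],[0,0,0,0,0,-34,0.6],[0,0,0,0,0,-38,0.6],[0,0,0,0,0,-42,0.6],[0,0,0,0,0,-46,0.6],[0,0,0,0,0,-49,0.6],[0,0,0,0,0,-51,0.6],[0,0,0,0,0,-51.5,0.6],[0,0,0,0,0,-51.5,0.6],[0,0,0,0,0,-51.5,0.6]]' 40; python3 - <<'E'
from h import *
s=sense(); print(s['contact_force'],s['moment'],s['joint_positions'])
R=cv2.Rodrigues(s['eef_rot'])[0]; print(np.degrees(np.arctan2(R[1,1],R[0,1])),R[:,2])
save('wrist','pics/w4.png')
E
```

```text
clock: 5.8
tcp_pos: [0.5298, 0.2125, 0.1138]
eef_rot: [-1.162, -2.918, -0.001]
contact_force: [-0.6, 2.5, 1.4]
grip_width: 0.735
[-0.63384904  2.46072706  1.35199025] [ 0.62442756 -0.01731017 -0.00487346] [ 0.21153862  0.34583821 -0.7513166   1.78468519  0.2600764   1.11269525
  0.18619017]
46.56111277129534 [ 3.71236029e-06  8.87049385e-04 -9.99999607e-01]
```

View pics/w4.png

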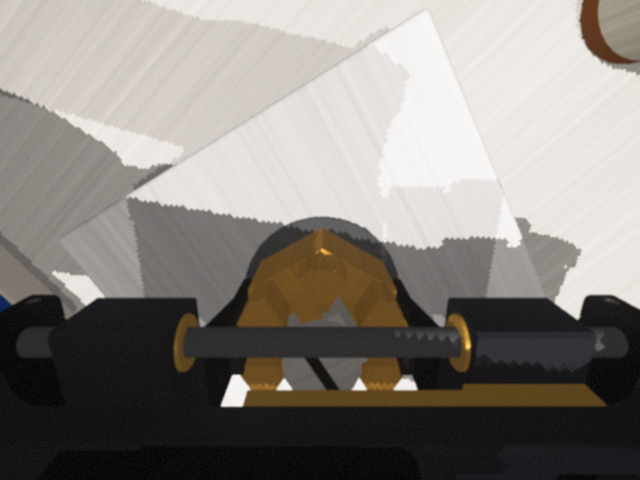

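```bash
python3 -m jog '[[0,0,0,0,0,0,1],[0,0,0,0,0,0,1],[0,0,0,0,0,0,1],[0,0,0.03,0,0,0,1],[0,0,0.07,0,0,0,1],[0,0,0.11,0,0,0,1],[0.02,-0.02,0.15,0,0,0,1],[0.03,-0.03,0.16,0,0,0,1],[0.03,-0.03,0.16,0,0,0,1],[0.03,-0.03,0.16,0,0,0,1],[0.03,-0.03,0.16,0,0,0,1]]'; python3 - <<'E'
from h import *
import json
s=sense(); save('wrist','pics/w5.png')
json.dump({k:list(map(float,s[k])) for k in('tcp_pos','eef_rot')},open('w5.json','w'))
c=cam('wrist',s); p=proj(c,[.530,.2122,.14]); print(p,s['tcp_pos'])
x0,y0=int(p[0])-60,int(p[1])-60; print(x0,y0)
t=cv2.imread('pics/w5.png')
cv2.imwrite('pics/n5.png',cv2.resize(t[y0:y0+115,x0:x0+120],None,fx=5,fy=5,interpolation=cv2.INTER_CUBIC))
E
```

```text
clock: 6.77
tcp_pos: [0.5592, 0.1818, 0.2725]
eef_rot: [-1.163, -2.916, 0.001]
contact_force: [-0.1, 0.8, 0.4]
grip_width: 0.998
[323.58433129 187.26369964] [0.5592465  0.18177646 0.27252685]
263 127
```

View pics/n5.png

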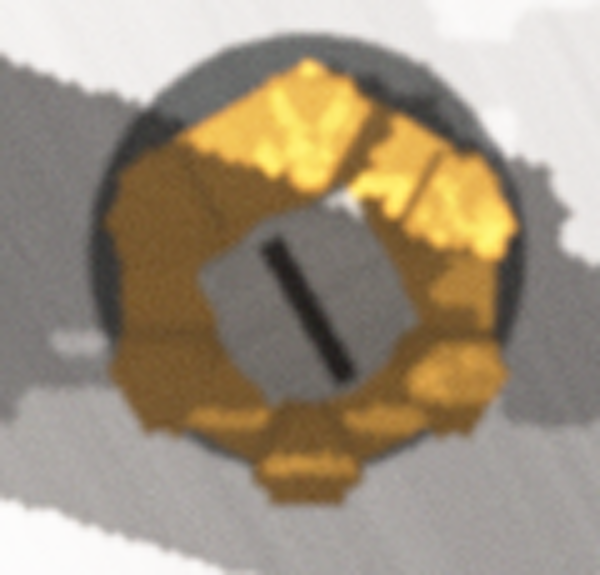

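```bash
python3 - <<'E'
from h import *
import json
c=cam('wrist',json.load(open('w5.json')))
X=lambda u,v:(263+u/5,127+v/5)
def an(a,b,z):
    d=onz(c,*X(*b),z)-onz(c,*X(*a),z); return np.degrees(np.arctan2(d[1],d[0])),np.linalg.norm(d)
t=cv2.imread('pics/w5.png'); g=cv2.cvtColor(t,cv2.COLOR_BGR2GRAY)
m=np.argwhere(g[170:206,312:336]<45)[:,::-1]+[312,170]
P=np.array([onz(c,*q,.153)[:2] for q in m]);mu=P.mean(0);w,v=np.linalg.eigh(np.cov((P-mu).T));print('line',mu,np.degrees(np.arctan2(v[1,1],v[0,1])),len(m))
print('flat', an((308,58),(115,168),.122)); print('flat r',an((308,58),(505,165),.122))
im=cv2.resize(t[127:242,263:383],None,fx=5,fy=5,interpolation=cv2.INTER_CUBIC)
im=(255*(im/255.)**0.5).astype('uint8'); cv2.imwrite('pics/n5b.png',im)
E
```

```text
line [0.53015236 0.21294139] 166.1354256392432 84
flat (np.float64(-104.90581061353383), np.float64(0.03690082217103705))
flat r (np.float64(19.025651662937697), np.float64(0.037310913436646845))
```

View pics/n5b.png

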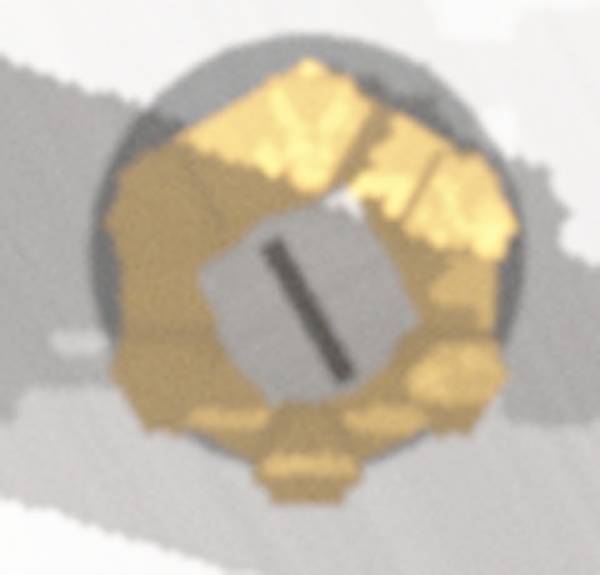

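Line direction is -13.9°, and the nut's flats give a slot direction between -11 and -15° (jaw reading -13.4°), so slot and hole line up to about 1°. Next, the wedge.

```bash
python3 -m jog '[[0,-0.04,0.01,0,0,-5,1],[0,-0.08,0.01,0,0,-10,1],[-0.005,-0.12,0.01,0,0,-15,1],[-0.01,-0.16,0.01,0,0,-20,1],[-0.01,-0.2,0.01,0,0,-25,1],[-0.01,-0.24,0,0,0,-30,1],[-0.01,-0.28,0,0,0,-30,1],[-0.015,-0.32,0,0,0,-30,1],[-0.02,-0.36,0,0,0,-30,1],[-0.02,-0.4,0,0,0,-30,1],[-0.02,-0.4,0,0,0,-30,1],[-0.02,-0.4,0,0,0,-30,1],[-0.02,-0.4,0,0,0,-30,1]]'; python3 - <<'E'
from h import *
import json
s=sense(); save('wrist','pics/w6.png')
json.dump({k:list(map(float,s[k])) for k in('tcp_pos','eef_rot')},open('w6.json','w'))
print(s['joint_positions'])
E
```

```text
clock: 7.9
tcp_pos: [0.5397, -0.2166, 0.2723]
eef_rot: [-1.876, -2.516, -0.001]
contact_force: [1.1, 1.0, 0.4]
grip_width: 0.998
[ 0.73277759  0.19341944 -0.45455658  1.5709306   0.08421809  1.3993197
  0.56027902]
```

View pics/w6.png

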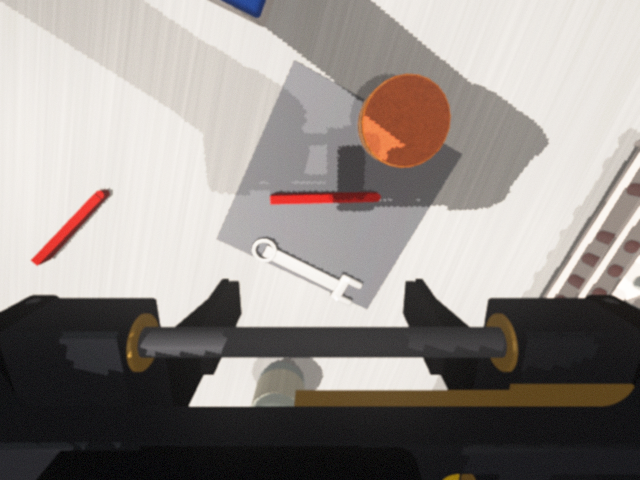

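```bash
python3 - <<'E'
from h import *
import json
t=cv2.imread('pics/w6.png'); x0,y0=255,172
im=cv2.resize(t[y0:y0+50,x0:x0+140],None,fx=5.5,fy=5.5,interpolation=cv2.INTER_CUBIC)
cv2.imwrite('pics/g6.png',(255*(im/255.)**.6).astype('uint8'))
E
```

```text
(no output)
```

View pics/g6.png

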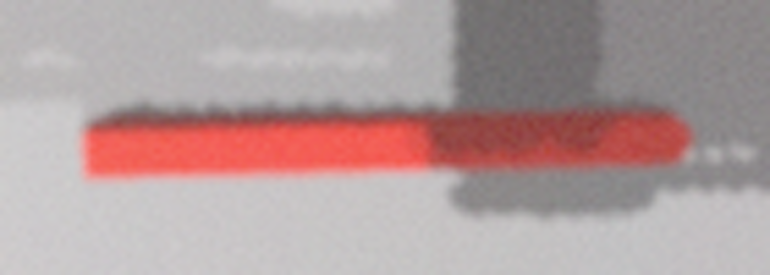

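```bash
python3 - <<'E'
from h import *
import json
c=cam('wrist',json.load(open('w6.json')))
X=lambda u,v:(255+u/5.5,172+v/5.5)
T1=onz(c,*X(86,128),.0257);T2=onz(c,*X(86,178),.0257);N=onz(c,*X(692,137),.0155)
# top face edges at middle
print(T1,T2,np.linalg.norm(T1-T2)); T=(T1+T2)/2
d=N-T; print(T,N,np.linalg.norm(d[:2]),np.degrees(np.arctan2(d[1],d[0])))
for z,(a,b) in {.0215:((86,128),(640,113)),}.items():
    A=onz(c,*X(*a),.0257);B=onz(c,*X(*b),.0175);d=B-A;print('up',np.degrees(np.arctan2(d[1],d[0])))
A=onz(c,*X(86,178),.0257);B=onz(c,*X(640,165),.0175);d=B-A;print('lo',np.degrees(np.arctan2(d[1],d[0])))
E
```

```text
[ 0.47884553 -0.21673789  0.0257    ] [ 0.48140852 -0.22705298  0.0257    ] 0.01062872924821319
[ 0.48012703 -0.22189543  0.0257    ] [ 0.60349218 -0.18354617  0.0155    ] 0.12918834167036314 17.268368194149073
up 17.436724298156925
lo 17.135937205140213
```

```bash
python3 - <<'E'
from h import *
import json
c=cam('wrist',json.load(open('w6.json')))
print('ring',onz(c,265,250,.008),'dish',onz(c,405,120,.058))
E
python3 -m jog '[[-0.01,0,0,0,0,7,0.7],[-0.02,0,-0.01,0,0,14,0.4],[-0.03,0,-0.02,0,0,21,0.4],[-0.04,0,-0.03,0,0,28,0.4],[-0.047,-0.0015,-0.04,0,0,35,0.4],[-0.047,-0.0015,-0.06,0,0,42,0.4],[-0.047,-0.0015,-0.08,0,0,49,0.4],[-0.047,-0.0015,-0.1,0,0,56,0.4],[-0.047,-0.0015,-0.12,0,0,63,0.4],[-0.047,-0.0015,-0.14,0,0,70,0.4],[-0.047,-0.0015,-0.16,0,0,77,0.4],[-0.047,-0.0015,-0.17,0,0,84,0.4],[-0.047,-0.0015,-0.17,0,0,90.5,0.4],[-0.047,-0.0015,-0.17,0,0,90.5,0.4],[-0.047,-0.0015,-0.17,0,0,90.5,0.4],[-0.047,-0.0015,-0.17,0,0,90.5,0.4]]'; python3 - <<'E'
from h import *
s=sense(); save('wrist','pics/w7.png'); print(s['joint_positions'])
R=cv2.Rodrigues(s['eef_rot'])[0]; print(np.degrees(np.arctan2(R[1,1],R[0,1])),R[:,2])
E
```

```text
ring [ 0.48704671 -0.29006498  0.008     ] dish [ 0.59160774 -0.09951839  0.058     ]
clock: 9.28
tcp_pos: [0.4936, -0.2187, 0.1041]
eef_rot: [-0.463, 3.106, -0.001]
contact_force: [-0.1, -0.5, 0.5]
grip_width: 0.403
[ 0.87766337  0.25120154 -0.57058486  1.87298894  0.15445186  1.06007065
  2.11229234]
106.95091556017695 [ 9.12155766e-04 -2.50191635e-04 -9.99999553e-01]
```

View pics/w7.png

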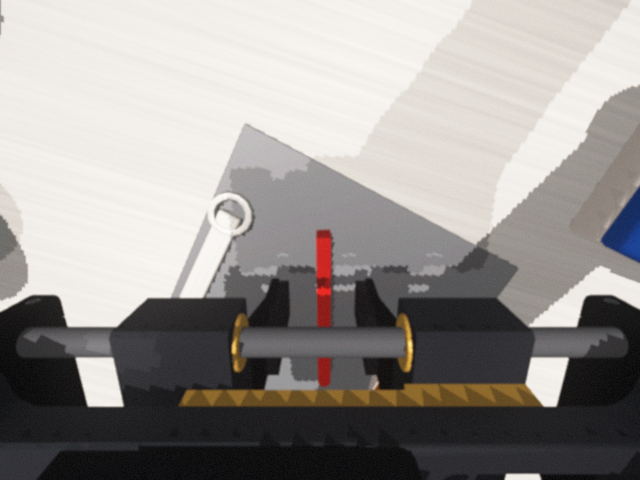

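The wedge runs straight up between the fingers at u≈323, with its tail at (323,232). I'll descend and grip.

```bash
python3 -m jog '[[-0.001,0.0005,-0.03,0,0,0.3,0.4],[-0.001,0.0005,-0.055,0,0,0.3,0.4],[-0.001,0.0005,-0.07,0,0,0.3,0.4],[-0.001,0.0005,-0.0765,0,0,0.3,0.4],[-0.001,0.0005,-0.0765,0,0,0.3,0.4],[-0.001,0.0005,-0.0765,0,0,0.3,0.4],[-0.001,0.0005,-0.0765,0,0,0.3,0],[-0.001,0.0005,-0.0765,0,0,0.3,0],[-0.001,0.0005,-0.0765,0,0,0.3,0],[-0.001,0.0005,-0.0765,0,0,0.3,0],[-0.001,0.0005,-0.0765,0,0,0.3,0],[-0.001,0.0005,-0.0765,0,0,0.3,0]]' 45;  python3 -m jog '[[0,0,0.02,0,0,0,0],[0,0,0.05,0,0,0,0],[0,0,0.09,0,0,0,0],[0,0,0.13,0,0,0,0],[0,0,0.16,0,0,0,0],[0,0,0.16,0,0,0,0],[0,0,0.16,0,0,0,0],[0,0,0.16,0,0,0,0]]' 45; python3 - <<'E'
from h import *
s=sense(); save('wrist','pics/w8.png'); save('side','pics/s8.png');print(s['joint_positions'])
R=cv2.Rodrigues(s['eef_rot'])[0]; print(np.degrees(np.arctan2(R[1,1],R[0,1])),R[:,2])
E
```

```text
clock: 10.33
tcp_pos: [0.492, -0.2191, 0.0272]
eef_rot: [-0.472, 3.106, 0.0]
contact_force: [-0.5, 1.0, 2.3]
grip_width: 0.11
clock: 11.0
tcp_pos: [0.4909, -0.219, 0.1857]
eef_rot: [0.472, -3.104, -0.002]
contact_force: [-1.4, -0.2, -2.7]
grip_width: 0.108
[ 0.90713612  0.16317203 -0.58593811  1.78968023  0.09575891  1.21947966
  2.1667652 ]
107.29664488592016 [-2.24798068e-03  8.25135042e-04 -9.99997133e-01]
```

View pics/w8.png

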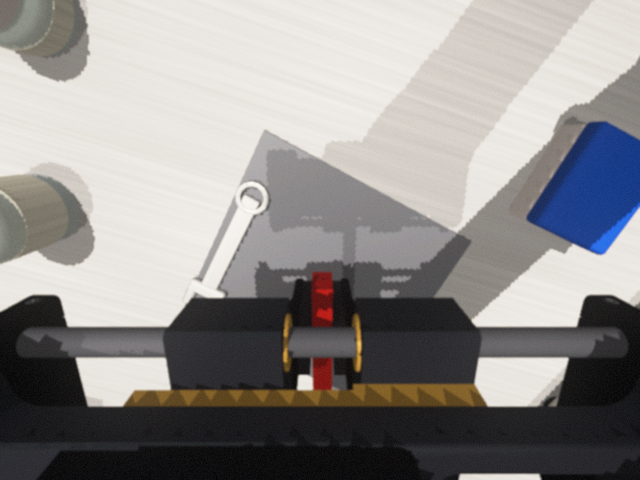

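View pics/s8.png

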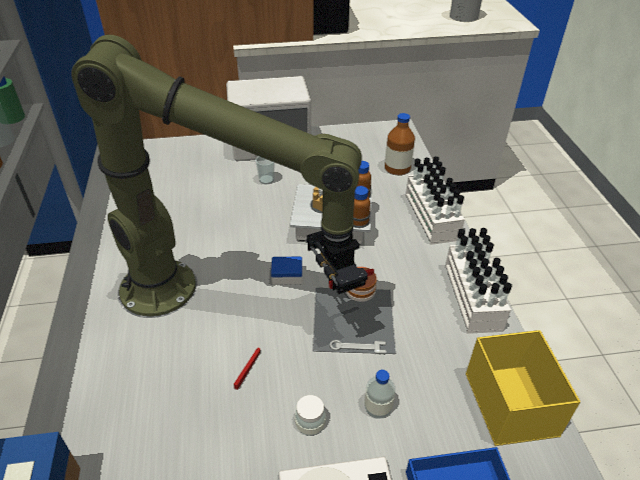

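```bash
python3 -m jog '[[-0.01,0.03,0.01,0,0,-2,0],[-0.02,0.07,0.01,0,0,-5,0],[-0.03,0.11,0.01,0,0,-8,0],[-0.037,0.15,0.01,0,0,-11,0],[-0.043,0.19,0.01,0,0,-14,0],[-0.048,0.22,0.01,0,0,-17,0],[-0.055,0.26,0.01,0,0,-20,0],[-0.063,0.3,0.01,0,0,-23,0],[-0.072,0.34,0.01,0,0,-26,0],[-0.085,0.375,0.01,0,0,-29,0],[-0.098,0.41,0,0,0,-31,0],[-0.11,0.44,0,0,0,-31.3,0],[-0.12,0.46,-0.01,0,0,-31.3,0],[-0.126,0.473,-0.02,0,0,-31.3,0],[-0.126,0.473,-0.02,0,0,-31.3,0],[-0.126,0.473,-0.02,0,0,-31.3,0],[-0.126,0.473,-0.02,0,0,-31.3,0],[-0.126,0.473,-0.02,0,0,-31.3,0]]' 45; python3 - <<'E'
from h import *
s=sense(); save('wrist','pics/w9.png'); save('side','pics/s9.png');save('top','pics/t9.png');print(s['joint_positions'],s['tcp_pos'])
R=cv2.Rodrigues(s['eef_rot'])[0]; print(np.degrees(np.arctan2(R[1,1],R[0,1])),R[:,2])
a=cv2.imread('pics/s9.png');b=cv2.imread('pics/t9.png')
cv2.imwrite('pics/s9c.png',cv2.resize(a[130:260,230:390],None,fx=4.5,fy=4.5,interpolation=cv2.INTER_CUBIC))
cv2.imwrite('pics/t9c.png',cv2.resize(b[170:310,170:320],None,fx=4,fy=4,interpolation=cv2.INTER_CUBIC))
E
```

```text
clock: 12.6
tcp_pos: [0.3667, 0.2526, 0.167]
eef_rot: [-0.386, -3.118, 0.0]
contact_force: [-0.3, -0.2, -1.8]
grip_width: 0.114
[ 0.55864257 -0.06158632 -1.16732142  2.00305396 -0.06176122  1.16358128
  0.74084258] [0.36665577 0.25261193 0.16704113]
75.87913191389549 [-1.56470265e-04 -2.40498754e-05 -9.99999987e-01]
```

View pics/w9.png

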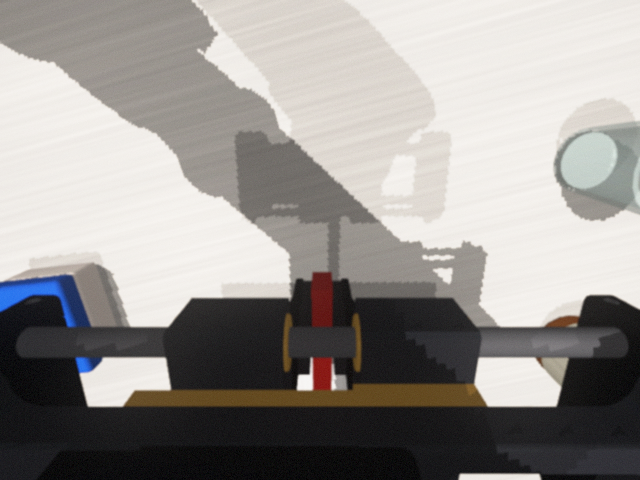

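View pics/s9c.png

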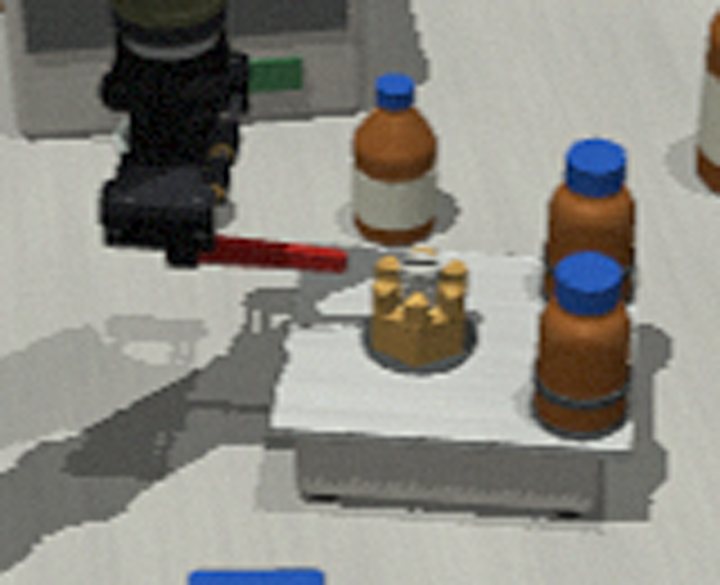

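View pics/t9c.png

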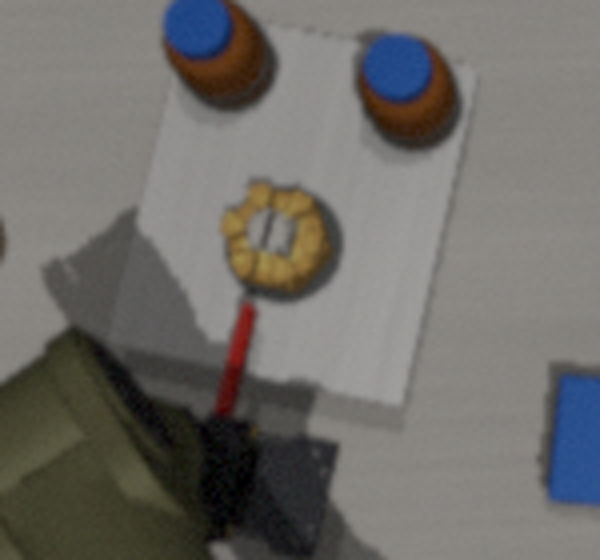

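```bash
python3 - <<'E'
from h import *
s=sense(); p=s['tcp_pos']; u=np.array([np.cos(np.radians(-14.1)),np.sin(np.radians(-14.1)),0])
cs,ct=cam('side'),cam('top')
def tri(a,b):
    (o1,d1),(o2,d2)=ray(cs,*a),ray(ct,*b)
    t=np.linalg.lstsq(np.c_[d1,-d2],o2-o1,rcond=None)[0]; A=o1+t[0]*d1;B=o2+t[1]*d2; return (A+B)/2,np.linalg.norm(A-B)
print('nose',tri((307.1,188.2),(232.3,245.8)))
print('expected',p+u*.117+[0,0,-.0232+.0075])
for z in(0,.13/10):
  q=p+u*.116+[0,0,-.0232+z]; print(proj(cs,q),proj(ct,q))
for k in (.03,.06,.09,.115):
  for z in (0,1):
    q=p+u*k+[0,0,-.0232+z*(.0217-(k+.013)/15)]; print(k,z,(proj(cs,q)-[230,130])*4.5,(proj(ct,q)-[170,170])*4)
# spindle top check bias
C=[.53,.2125,.153]; print('spindle',(proj(cs,C)-[230,130])*4.5,(proj(ct,C)-[170,170])*4)
d=np.array(C)-p; print('along',d@u,'lat',np.cross(u,d)[2])
E
```

```text
nose (array([0.47845003, 0.22659796, 0.14463835]), np.float64(0.002438956363688703))
expected [0.48010209 0.22452901 0.15156676]
[307.77010775 188.60952111] [233.0059659  246.00782905]
[307.74507199 185.30573903] [232.12087248 245.43274599]
0.03 0 [229.45634732 256.25099877] [221.31975721 428.48542869]
0.03 1 [228.43037049 234.69805448] [215.6789187  426.92633815]
0.06 0 [271.38497912 258.85762983] [232.08512464 384.84975885]
0.06 1 [270.73593304 239.59781193] [227.2047695  382.89588641]
0.09 0 [313.43072554 261.47154171] [242.79181884 341.45191138]
0.09 1 [313.09589751 244.50387011] [238.63169191 339.24335576]
0.115 0 [348.55866453 263.65538538] [251.66958947 305.46730885]
0.115 1 [348.43750068 248.59707377] [248.07947257 303.15143878]
spindle [423.99650881 257.70414674] [267.47848157 227.02325007]
along 0.16832503550735833 lat 0.0004892772122669087
```

```bash
python3 - <<'E'
from h import *
t=cv2.imread('pics/s9.png'); r=t[...,2].astype(int)-np.maximum(t[...,0],t[...,1])
c=cam('side'); s=sense(); p=s['tcp_pos']; u=np.array([np.cos(np.radians(-14.1)),np.sin(np.radians(-14.1)),0])
for x in range(276,310,3):
    col=r[178:196,x].clip(0); w=(col>30); 
    # subpixel extents by integral
    ys=np.arange(178,196); 
    if w.any(): 
        # k solving
        ks=np.linspace(0,.13,400); k=ks[np.argmin([abs(proj(c,p+u*k+[0,0,-.013])[0]-x) for k in ks])]
        b=proj(c,p+u*k+[0,0,-.0232])[1]; tp=proj(c,p+u*k+[0,0,-.0232+.0217-(k+.013)/15])[1]
        print(x,round(k,3),'obs centroid',round((col*ys).sum()/col.sum(),2),ys[w].min(),ys[w].max(),'pred',round(tp,2),round(b,2))
im=cv2.resize(t[170:205,265:345],None,fx=9,fy=9,interpolation=cv2.INTER_CUBIC); cv2.imwrite('pics/s9d.png',(255*(im/255.)**.6).astype('uint8'))
E
```

```text
276 0.014 obs centroid 186.95 186 187 pred 181.59 186.64
279 0.024 obs centroid 184.76 182 187 pred 181.94 186.83
282 0.034 obs centroid 185.24 183 187 pred 182.28 187.01
285 0.043 obs centroid 185.46 183 188 pred 182.64 187.2
288 0.053 obs centroid 185.75 183 188 pred 182.98 187.38
291 0.063 obs centroid 186.03 184 188 pred 183.34 187.57
294 0.072 obs centroid 185.9 184 188 pred 183.68 187.76
297 0.082 obs centroid 186.28 184 189 pred 184.04 187.95
300 0.091 obs centroid 186.66 185 189 pred 184.38 188.13
303 0.101 obs centroid 186.97 185 190 pred 184.73 188.32
306 0.11 obs centroid 187.19 186 189 pred 185.08 188.5
309 0.12 obs centroid 179.37 179 179 pred 185.42 188.69
```

View pics/s9d.png

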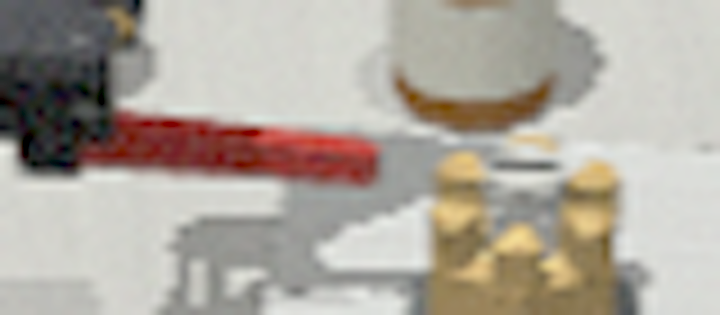

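The wedge is held level (its line in the side view runs parallel to the prediction) and aims at the slot: nose at (307,188) in the side view, (232,246) in the top view. Now I'll lower it to slot height.

```bash
python3 -m jog '[[0,0,-0.01,0,0,0,0],[0,0,-0.02,0,0,0,0],[0,0,-0.0205,0,0,0,0],[0,0,-0.0205,0,0,0,0],[0,0,-0.0205,0,0,0,0],[0,0,-0.0205,0,0,0,0]]' 45; python3 - <<'E'
from h import *
s=sense(); p=s['tcp_pos']; print(p)
R=cv2.Rodrigues(s['eef_rot'])[0]; a=np.degrees(np.arctan2(R[1,1],R[0,1]))-90; print(a,R[:,2])
u=np.array([np.cos(np.radians(-14)),np.sin(np.radians(-14)),0])
d=np.array([.53,.2125,.15])-p; print('along',d@u,'lat',np.cross(u,d)[2])
E
```

```text
clock: 13.25
tcp_pos: [0.3663, 0.254, 0.1469]
eef_rot: [0.383, 3.118, 0.001]
contact_force: [0.9, 0.0, -2.2]
grip_width: 0.107
[0.36627849 0.25396255 0.14692116]
-13.99941110207655 [ 6.06168998e-04  4.12873512e-04 -9.99999731e-01]
along 0.16888897740866807 lat -0.0006231183164393528
```

```bash
python3 -m jog '[[0.0049,-0.0012,0,0,0,0,0],[0.0097,-0.0024,0,0,0,0,0],[0.0146,-0.0036,0,0,0,0,0],[0.0194,-0.0048,0,0,0,0,0],[0.0243,-0.006,0,0,0,0,0],[0.0291,-0.0073,0,0,0,0,0],[0.034,-0.0085,0,0,0,0,0],[0.034,-0.0085,0,0,0,0,0],[0.034,-0.0085,0,0,0,0,0]]' 45; python3 - <<'E'
from h import *
s=sense(); p=s['tcp_pos']; print(s['contact_force'],s['moment'])
u=np.array([np.cos(np.radians(-14)),np.sin(np.radians(-14)),0])
d=np.array([.53,.2125,.15])-p; print('along',d@u,'lat',np.cross(u,d)[2])
save('side','pics/s10.png');save('top','pics/t10.png')
a=cv2.imread('pics/s10.png');b=cv2.imread('pics/t10.png')
A=cv2.resize(a[160:225,265:345],None,fx=5,fy=5,interpolation=cv2.INTER_CUBIC);B=cv2.resize(b[195:260,200:280],None,fx=5,fy=5,interpolation=cv2.INTER_CUBIC)
cv2.imwrite('pics/c10.png',(255*(np.hstack([A,B])/255.)**.6).astype('uint8'))
E
```

```text
clock: 14.0
tcp_pos: [0.4001, 0.2454, 0.1465]
eef_rot: [-0.383, -3.117, -0.001]
contact_force: [-0.2, 0.8, -2.6]
grip_width: 0.111
[-0.24735597  0.84218949 -2.58229568] [ 0.06939244 -0.03073216 -0.01020614]
along 0.13403449600453907 lat -0.00044210662531327105
```

View pics/c10.png

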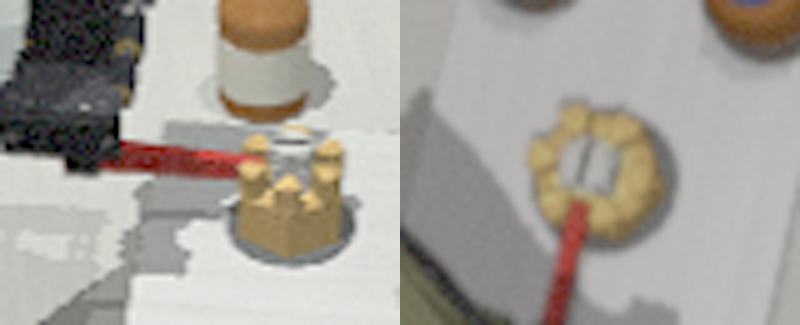

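The nose is in the slot (side at (265,165), top at (580,205) of the crop) and the force reads zero. Continuing.

```bash
python3 -m jog '[[0.0049,-0.0015,0,0,0,0,0],[0.0097,-0.0027,0,0,0,0,0],[0.0146,-0.0039,0,0,0,0,0],[0.0194,-0.0051,0,0,0,0,0],[0.0243,-0.0063,0,0,0,0,0],[0.0291,-0.0076,0,0,0,0,0],[0.0291,-0.0076,0,0,0,0,0],[0.0291,-0.0076,0,0,0,0,0]]' 45; python3 - <<'E'
from h import *
s=sense(); p=s['tcp_pos']; print(s['contact_force'],s['moment'])
u=np.array([np.cos(np.radians(-14)),np.sin(np.radians(-14)),0])
d=np.array([.53,.2125,.15])-p; print('along',d@u,'lat',np.cross(u,d)[2])
E
```

```text
clock: 14.77
tcp_pos: [0.4292, 0.2377, 0.1465]
eef_rot: [-0.383, -3.117, -0.001]
contact_force: [0.0, 0.2, -1.8]
grip_width: 0.109
[ 0.02304293  0.23439338 -1.793606  ] [ 0.10456178 -0.07408843 -0.03253285]
along 0.10390164397802935 lat -0.00011705889743075099
```

```bash
python3 -m jog '[[0.0049,-0.0012,0,0,0,0,0],[0.0097,-0.0024,0,0,0,0,0],[0.0146,-0.0036,-0.0003,0,0,0,0],[0.0194,-0.0048,-0.0005,0,0,0,0],[0.0243,-0.006,-0.0007,0,0,0,0],[0.0291,-0.0073,-0.0008,0,0,0,0],[0.034,-0.0085,-0.001,0,0,0,0],[0.0388,-0.0097,-0.001,0,0,0,0],[0.0388,-0.0097,-0.001,0,0,0,0],[0.0388,-0.0097,-0.001,0,0,0,0]]' 45; python3 - <<'E'
from h import *
s=sense(); p=s['tcp_pos']; print(s['contact_force'],s['moment'])
u=np.array([np.cos(np.radians(-14)),np.sin(np.radians(-14)),0])
d=np.array([.53,.2125,.15])-p; print('along',d@u,'lat',np.cross(u,d)[2])
save('side','pics/s11.png');save('top','pics/t11.png');save('wrist','pics/w11.png')
a=cv2.imread('pics/s11.png');b=cv2.imread('pics/t11.png')
A=cv2.resize(a[160:225,265:345],None,fx=5,fy=5,interpolation=cv2.INTER_CUBIC);B=cv2.resize(b[195:260,200:280],None,fx=5,fy=5,interpolation=cv2.INTER_CUBIC)
cv2.imwrite('pics/c11.png',(255*(np.hstack([A,B])/255.)**.6).astype('uint8'))
E
```

```text
clock: 15.6
tcp_pos: [0.468, 0.228, 0.1455]
eef_rot: [-0.383, -3.118, -0.001]
contact_force: [-0.6, -0.2, -1.8]
grip_width: 0.11
[-0.62369981 -0.2358522  -1.76871385] [ 0.12522139 -0.10792202 -0.00767447]
along 0.06388322364703461 lat -5.2899838220897555e-05
```

View pics/c11.png

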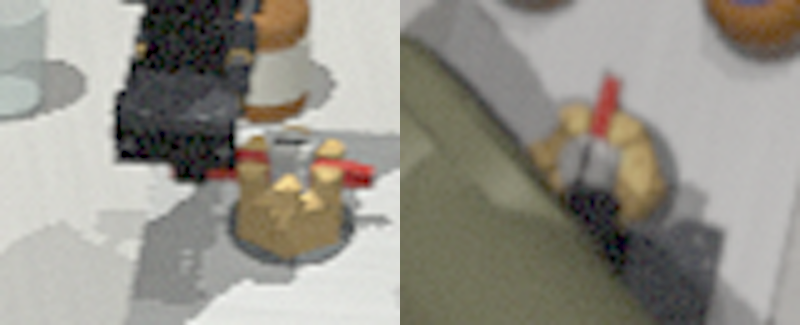

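View pics/w11.png

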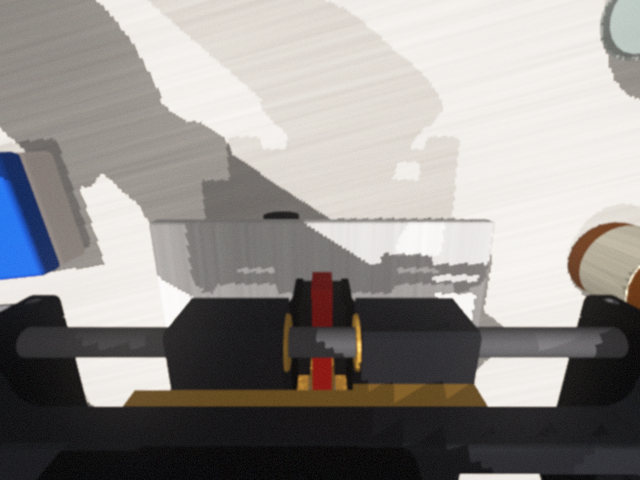

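```bash
python3 -m jog '[[0.0024,-0.0006,-0.0002,0,0,0,0],[0.0049,-0.0012,-0.0004,0,0,0,0],[0.0063,-0.0016,-0.0005,0,0,0,0],[0.0063,-0.0016,-0.0005,0,0,0,0],[0.0063,-0.0016,-0.0005,0,0,0,0]]' 45; python3 - <<'E'
from h import *
s=sense(); p=s['tcp_pos']; print(s['contact_force'],s['moment'])
u=np.array([np.cos(np.radians(-14)),np.sin(np.radians(-14)),0])
d=np.array([.53,.2125,.15])-p; print('along',d@u,'lat',np.cross(u,d)[2])
E
```

```text
clock: 16.17
tcp_pos: [0.4747, 0.2263, 0.1452]
eef_rot: [0.383, 3.117, 0.0]
contact_force: [1.4, 0.4, -1.7]
grip_width: 0.11
[ 1.36819658  0.42042487 -1.66993833] [ 0.10036211 -0.25449619 -0.01961561]
along 0.05702748596658622 lat -3.223332664840928e-05
```

```bash
python3 -m jog '[[0,0,0,0,0,0,0.15],[0,0,0,0,0,0,0.25],[0,0,0,0,0,0,0.35],[0,0,0,0,0,0,0.35],[0,0,0.02,0,0,0,0.35],[0,0,0.045,0,0,0,0.35],[-0.02,0.005,0.06,0,0,0,0.35],[-0.05,0.0125,0.06,0,0,0,0],[-0.058,0.0145,0.06,0,0,0,0],[-0.058,0.0145,0.06,0,0,0,0],[-0.058,0.0145,0.06,0,0,0,0],[-0.058,0.0145,0.06,0,0,0,0]]' 30; python3 - <<'E'
from h import *
s=sense(); p=s['tcp_pos']; print(s['contact_force'],p)
u=np.array([np.cos(np.radians(-14)),np.sin(np.radians(-14)),0])
d=np.array([.53,.2125,.15])-p; print('along',d@u,'lat',np.cross(u,d)[2])
save('side','pics/s12.png');save('wrist','pics/w12.png')
a=cv2.imread('pics/s12.png')
A=cv2.resize(a[150:225,255:345],None,fx=7,fy=7,interpolation=cv2.INTER_CUBIC)
cv2.imwrite('pics/c12.png',(255*(A/255.)**.6).astype('uint8'))
c=cam('wrist',s)
for r in(.07,.0685,.0665): print(proj(c,np.array([.53,.2125,.122+.0217])-u*r))
E
```

```text
clock: 17.17
tcp_pos: [0.4172, 0.2402, 0.2052]
eef_rot: [0.384, 3.117, 0.0]
contact_force: [0.3, 0.5, 0.3]
grip_width: 0.062
[0.33136813 0.48570635 0.2564157 ] [0.41724263 0.24018294 0.20518141]
along 0.11610510658223097 lat 0.0004178362376540262
[322.0914193  331.41238591]
[322.09510593 333.33154847]
[322.0999992  335.87885211]
```

View pics/c12.png

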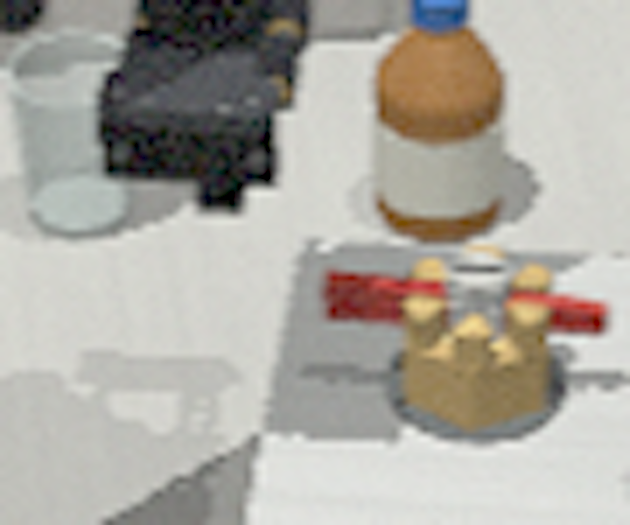

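View pics/w12.png

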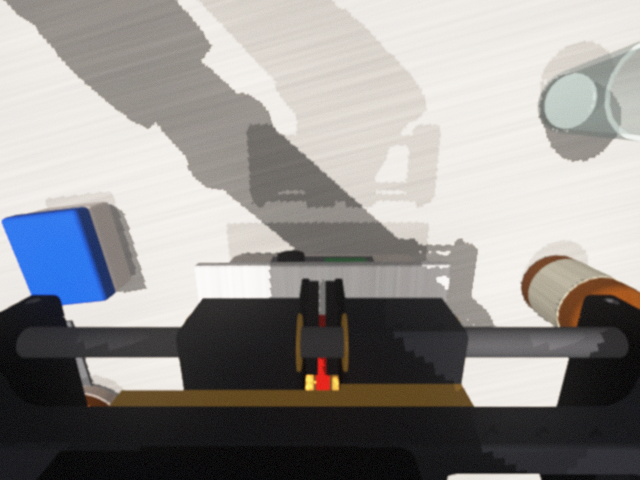

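The wedge lies seated in slot and hole, with its tail at (325,295) of the crop and its nose out on the bottle side. I'll lower the closed fingers behind the tail and tap.

```bash
python3 -m jog '[[0,0,-0.02,0,0,0,0],[0,0.0004,-0.045,0,0,0,0],[0,0.0004,-0.058,0,0,0,0],[0,0.0004,-0.058,0,0,0,0],[0.0097,-0.002,-0.058,0,0,0,0],[0.0194,-0.0044,-0.058,0,0,0,0],[0.0243,-0.0056,-0.058,0,0,0,0],[0.0272,-0.0064,-0.058,0,0,0,0],[0.0301,-0.0071,-0.058,0,0,0,0],[0.0301,-0.0071,-0.058,0,0,0,0],[0.0301,-0.0071,-0.058,0,0,0,0]]' 30; python3 - <<'E'
from h import *
s=sense(); p=s['tcp_pos']; print(s['contact_force'],p)
u=np.array([np.cos(np.radians(-14)),np.sin(np.radians(-14)),0])
d=np.array([.53,.2125,.15])-p; print('along',d@u,'lat',np.cross(u,d)[2],s['contact_force']@u)
E
```

```text
clock: 18.18
tcp_pos: [0.4462, 0.2339, 0.1473]
eef_rot: [0.383, 3.118, 0.0]
contact_force: [0.7, -0.3, 0.8]
grip_width: 0.006
[ 0.69419433 -0.33630696  0.79873296] [0.44622627 0.233947   0.14725156]
along 0.08647379503916507 lat -0.0005432337028175409 0.7549338133570873
```

Still 7 mm or so from the tail. I'll creep forward and watch the force.

```bash
python3 -m jog '[[0.0024,-0.0006,0,0,0,0,0],[0.0049,-0.0012,0,0,0,0,0],[0.0068,-0.0017,0,0,0,0,0],[0.0068,-0.0017,0,0,0,0,0],[0.0068,-0.0017,0,0,0,0,0]]'; python3 -m jog '[[0.001,-0.0002,0,0,0,0,0],[0.0019,-0.0005,0,0,0,0,0],[0.0019,-0.0005,0,0,0,0,0]]';python3 - <<'E'
from h import *
s=sense(); p=s['tcp_pos']
u=np.array([np.cos(np.radians(-14)),np.sin(np.radians(-14)),0])
d=np.array([.53,.2125,.15])-p; print('along',d@u,'lat',np.cross(u,d)[2],s['contact_force']@u)
E
```

```text
clock: 18.6
tcp_pos: [0.4531, 0.2321, 0.1471]
eef_rot: [0.383, 3.118, 0.0]
contact_force: [-1.0, -0.1, 0.1]
grip_width: 0.005
clock: 18.85
tcp_pos: [0.4545, 0.2319, 0.147]
eef_rot: [-0.382, -3.117, -0.0]
contact_force: [-3.1, 1.3, 1.8]
grip_width: 0.008
along 0.07795947757436826 lat -0.0005483928343804588 -3.268757273942134
```

```bash
for i in 1; do python3 -m jog '[[0.001,-0.0002,0,0,0,0,0],[0.0019,-0.0005,0,0,0,0,0],[0.0019,-0.0005,0,0,0,0,0]]';done; python3 -m jog '[[0.001,-0.0002,0,0,0,0,0],[0.0019,-0.0005,0,0,0,0,0],[0.0019,-0.0005,0,0,0,0,0]]'; python3 - <<'E'
from h import *
s=sense(); p=s['tcp_pos']
u=np.array([np.cos(np.radians(-14)),np.sin(np.radians(-14)),0])
d=np.array([.53,.2125,.15])-p; print('along',d@u,'lat',np.cross(u,d)[2],s['contact_force']@u)
E
```

```text
clock: 19.1
tcp_pos: [0.4556, 0.2317, 0.1469]
eef_rot: [-0.381, -3.116, -0.0]
contact_force: [-5.5, 1.3, 3.9]
grip_width: 0.009
clock: 19.35
tcp_pos: [0.4561, 0.2318, 0.1468]
eef_rot: [-0.38, -3.113, 0.0]
contact_force: [-8.2, 2.8, 4.5]
grip_width: 0.003
along 0.07632724608600297 lat -0.0008660718531367968 -8.59280863342525
```

```bash
python3 -m jog '[[0.001,-0.0002,0,0,0,0,0],[0.0019,-0.0005,0,0,0,0,0],[0.0029,-0.0007,0,0,0,0,0],[0.0039,-0.001,0,0,0,0,0],[0.0039,-0.001,0,0,0,0,0]]'; python3 -m jog '[[0.001,-0.0002,0,0,0,0,0],[0.0019,-0.0005,0,0,0,0,0],[0.0029,-0.0007,0,0,0,0,0],[0.0039,-0.001,0,0,0,0,0],[0.0039,-0.001,0,0,0,0,0]]'; python3 - <<'E'
from h import *
s=sense(); p=s['tcp_pos']
u=np.array([np.cos(np.radians(-14)),np.sin(np.radians(-14)),0])
d=np.array([.53,.2125,.15])-p; print('along',d@u,'lat',np.cross(u,d)[2],s['contact_force']@u)
E
```

```text
clock: 19.77
tcp_pos: [0.4567, 0.2322, 0.1464]
eef_rot: [-0.376, -3.108, 0.001]
contact_force: [-16.4, 3.8, 8.0]
grip_width: 0.007
clock: 20.18
tcp_pos: [0.4573, 0.2327, 0.1461]
eef_rot: [-0.372, -3.102, 0.002]
contact_force: [-24.0, 4.7, 12.0]
grip_width: 0.006
along 0.07539518673112476 lat -0.0020119766733410274 -24.38874554342079
```

```bash
python3 -m jog '[[-0.01,0.0025,0,0,0,0,0],[-0.02,0.005,0,0,0,0,0],[-0.024,0.006,0,0,0,0,0],[-0.024,0.006,0,0,0,0,0],[-0.024,0.006,0,0,0,0,0]]';  python3 - <<'E'
from h import *
s=sense(); p=s['tcp_pos']
u=np.array([np.cos(np.radians(-14)),np.sin(np.radians(-14)),0])
d=np.array([.53,.2125,.15])-p; print('along',d@u,'lat',np.cross(u,d)[2],s['contact_force']@u)
save('side','pics/s13.png')
def red(f):
    t=cv2.imread(f); r=t[150:225,255:345,2].astype(int)-t[150:225,255:345,:2].max(2)
    m=(r>60)&(t[150:225,255:345,1]<70); x=np.argwhere(m)[:,1]; return x.min(),x.max(), m.sum()
print(red('pics/s12.png'),red('pics/s13.png'))
a=cv2.imread('pics/s13.png')
A=cv2.resize(a[150:225,255:345],None,fx=7,fy=7,interpolation=cv2.INTER_CUBIC)
cv2.imwrite('pics/c13.png',(255*(A/255.)**.6).astype('uint8'))
E
```

```text
clock: 20.6
tcp_pos: [0.4436, 0.2338, 0.1474]
eef_rot: [0.384, 3.116, -0.001]
contact_force: [0.5, 0.3, -0.5]
grip_width: 0.009
along 0.08902315149173885 lat 0.0002003339361640044 0.4585091315426372
(np.int64(47), np.int64(85), np.int64(84)) (np.int64(50), np.int64(87), np.int64(75))
```

View pics/c13.png

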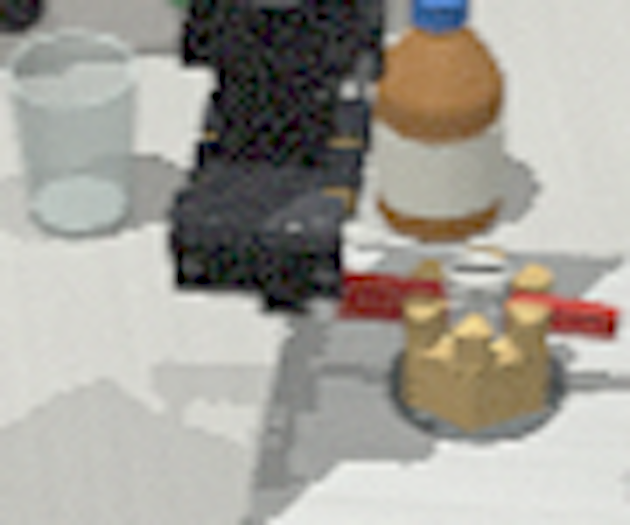

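```bash
python3 -m jog '[[0.008,-0.002,0,0,0,0,0],[0.012,-0.003,0,0,0,0,0],[0.016,-0.004,0,0,0,0,0],[0.02,-0.005,0,0,0,0,0],[0.0233,-0.0058,0,0,0,0,0],[0.0262,-0.0065,0,0,0,0,0],[0.0262,-0.0065,0,0,0,0,0]]';  python3 - <<'E'
from h import *
s=sense(); p=s['tcp_pos']
u=np.array([np.cos(np.radians(-14)),np.sin(np.radians(-14)),0])
d=np.array([.53,.2125,.15])-p; print('along',d@u,'lat',np.cross(u,d)[2],s['contact_force']@u)
E
python3 -m jog '[[-0.01,0.0025,0,0,0,0,0],[-0.025,0.006,0,0,0,0,0],[-0.03,0.0075,0.02,0,0,0,0],[-0.04,0.01,0.05,0,0,0,0],[-0.06,0.015,0.08,0,0,0,0],[-0.08,0.015,0.1,0,0,0,0],[-0.08,0.01,0.12,0,0,0,0.5],[-0.08,0.01,0.12,0,0,0,1],[-0.08,0.01,0.12,0,0,0,1],[-0.08,0.01,0.12,0,0,0,1]]'; python3 - <<'E'
from h import *
s=sense(); save('side','pics/s14.png'); save('top','pics/t14.png'); save('wrist','pics/w14.png')
a=cv2.imread('pics/s14.png');b=cv2.imread('pics/t14.png')
A=cv2.resize(a[150:225,265:345],None,fx=5,fy=5,interpolation=cv2.INTER_CUBIC);B=cv2.resize(b[190:265,200:280],None,fx=5,fy=5,interpolation=cv2.INTER_CUBIC)
cv2.imwrite('pics/c14.png',(255*(np.hstack([A,B])/255.)**.6).astype('uint8'))
E
```

```text
clock: 21.23
tcp_pos: [0.4583, 0.2325, 0.1459]
eef_rot: [-0.372, -3.098, 0.002]
contact_force: [-27.2, 4.8, 16.5]
grip_width: 0.005
along 0.07437783869154606 lat -0.002046040173624128 -27.52975402221529
clock: 22.07
tcp_pos: [0.3892, 0.2376, 0.2666]
eef_rot: [-0.384, -3.117, -0.001]
contact_force: [-0.2, -0.3, -1.0]
grip_width: 0.224
```

View pics/c14.png

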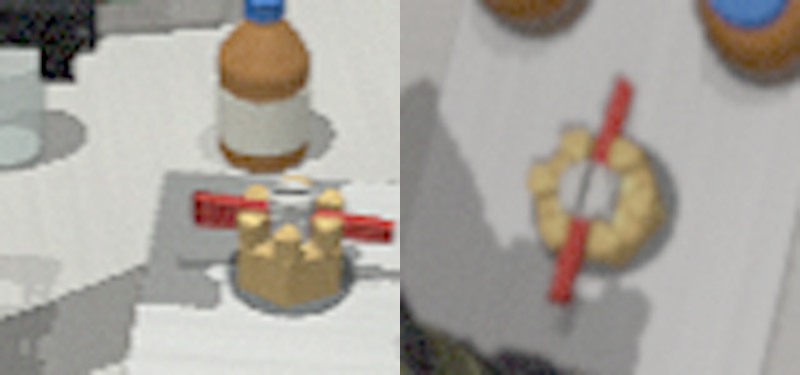

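View pics/w14.png

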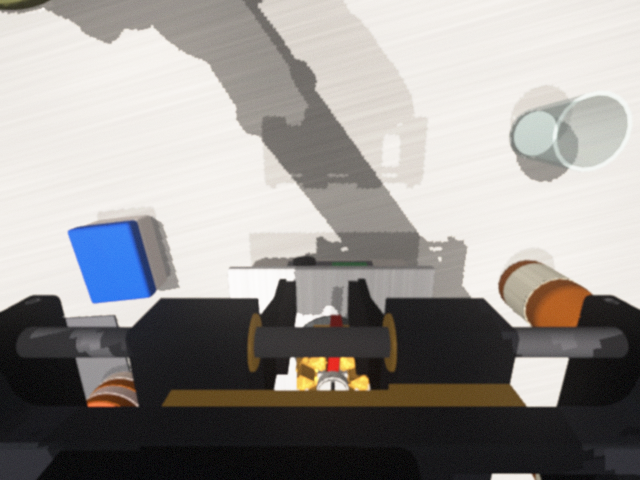

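```bash
python3 -m jog '[[0.04,-0.01,0.01,0,0,0,1],[0.08,-0.02,0.02,0,0,0,1],[0.12,-0.03,0.02,0,0,0,1],[0.16,-0.035,0.02,0,0,0,1],[0.18,-0.04,0.02,0,0,0,1],[0.18,-0.04,0.02,0,0,0,1],[0.18,-0.04,0.02,0,0,0,1],[0.18,-0.04,0.02,0,0,0,1]]'; python3 - <<'E'
from h import *
s=sense(); save('wrist','pics/w15.png'); c=cam('wrist',s); ct=cam('top')
t=cv2.imread('pics/w15.png'); hsv=cv2.cvtColor(t,cv2.COLOR_BGR2HSV)
p=proj(c,[.53,.2125,.14]); x0,y0=int(p[0])-65,int(p[1])-70; print(x0,y0)
cv2.imwrite('pics/n15.png',cv2.resize(t[y0:y0+140,x0:x0+130],None,fx=4,fy=4,interpolation=cv2.INTER_CUBIC))
u=np.array([np.cos(np.radians(-14)),np.sin(np.radians(-14)),0])
for r in(.07,.0665,.064,.06): print(r,(proj(c,np.array([.53,.2125,.1437])-u*r)-[x0,y0])*4)
print('nose for tail .0665',(proj(c,np.array([.53,.2125,.133])+u*.0635)-[x0,y0])*4,'spindle',(proj(c,[.53,.2125,.153])-[x0,y0])*4)
T=onz(ct,231.6,250.4,.1437);N=onz(ct,245.2,206,.133); print('top tail,nose along',(T-[.53,.2125,0])@u,(N-[.53,.2125,0])@u)
E
```

```text
clock: 22.88
tcp_pos: [0.5676, 0.1993, 0.286]
eef_rot: [-0.379, -3.115, -0.002]
contact_force: [-1.4, -0.3, 0.3]
grip_width: 0.948
260 117
0.07 [265.30242076 -75.31451815]
0.0665 [265.20800139 -55.87673004]
0.064 [265.14101231 -42.08592203]
0.06 [265.03460681 -20.18059069]
nose for tail .0665 [261.6538227  555.45052357] spindle [264.09147544 293.10514397]
top tail,nose along -0.0647110628170974 0.06344551721232586
```

View pics/n15.png

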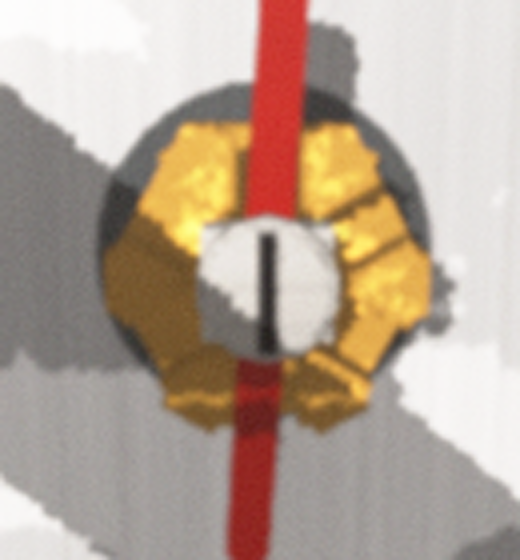

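```bash
python3 - <<'E'
from h import *
s=sense(); c=cam('wrist',s)
t=cv2.imread('pics/w15.png'); x0,y0=290,75
cv2.imwrite('pics/n15b.png',cv2.resize(t[y0:y0+60,x0:x0+70],None,fx=8,fy=8,interpolation=cv2.INTER_CUBIC))
r=t[...,2].astype(int)-t[...,:2].max(2)
for x in (326,328,330,332,334): 
    ys=np.where(r[60:170,x]>50)[0]+60; print(x,ys.min() if len(ys) else None)
u=np.array([np.cos(np.radians(-14)),np.sin(np.radians(-14)),0])
for r in(.07,.0685,.0665,.064,.062): print(r,proj(c,np.array([.53,.2125,.1437])-u*r),proj(c,np.array([.53,.2125,.122])-u*r))
print(proj(c,[.53,.2125,.153]))
E
```

```text
326 108
328 107
330 108
332 108
334 108
0.07 [326.47583253  98.2860939 ] [326.14200421 101.11628358]
0.0685 [326.46459452 100.36996469] [326.13211609 103.0426384 ]
0.0665 [326.44966964 103.13749213] [326.11898015 105.60171665]
0.064 [326.43110796 106.57939494] [326.10263725 108.78556006]
0.062 [326.41633359 109.31901414] [326.08962413 111.32071241]
[326.12097863 190.23148836]
```

View pics/n15b.png

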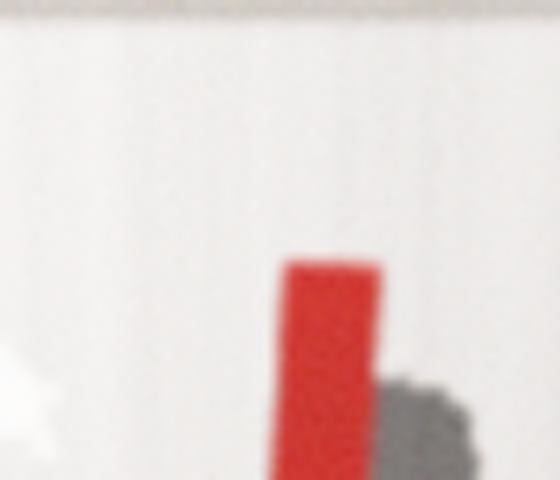

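The tail face is at v≈107.7, about 63–64 mm from the axis, well inside 66.5 mm. Last, I'll check the bystanders against the first top picture.

```bash
python3 - <<'E'
from h import *
a=cv2.imread('pics/top0.png');b=cv2.imread('pics/t14.png')
for n,(x,y,w,h) in dict(spanner=(400,195,35,60),dishes=(330,188,45,45),tipbox=(300,255,45,50),bottle_l=(135,205,45,45),bottle_r=(455,195,50,40)).items():
    A=cv2.Canny(a[y:y+h,x:x+w],60,150).astype(np.float32);B=cv2.Canny(b[y:y+h,x:x+w],60,150).astype(np.float32)
    print(n,np.round(cv2.phaseCorrelate(cv2.GaussianBlur(A,(0,0),1),cv2.GaussianBlur(B,(0,0),1))[0],2))
print(sense()['clock']); env.hand_in()
E
```

```text
spanner [-0.05  0.18]
dishes [0.59 0.85]
tipbox [ 0.47 -0.14]
bottle_l [0.74 0.4 ]
bottle_r [-0.14 -0.13]
22.9333
the job is handed in; nothing more can be done
```

View pics/t14.png

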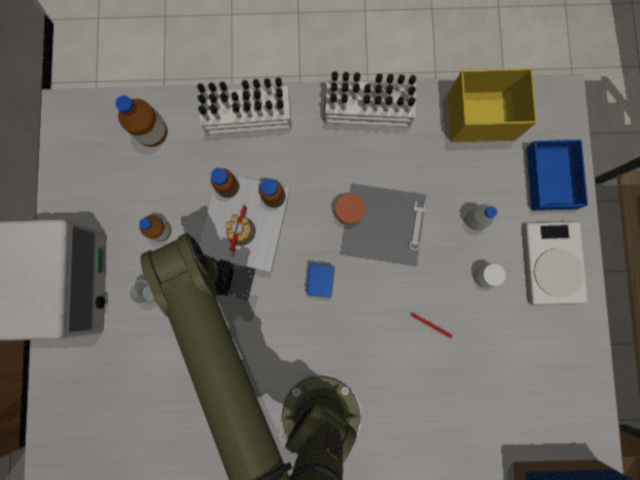

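The job is done and handed in at 22.9 s. The nut is turned and the wedge from the mat is jammed in it; `hand_in` gave no verdict.

- **Nut:** I gripped it on its flats and turned it 51.5° clockwise to the next slot. Slot and hole lined up within about 1° by the jaw angle. Two flats measured in the picture disagreed by up to 3°, still inside the limit of about 4.6°.
- **Wedge:** I put it in thin end first from the side away from the bottles. I then pushed the tail twice with closed fingers, up to about 24 N and then 28 N.
- **Last checks:**
  - The tail is about 63–64 mm from the spindle axis in the wrist view. The top view gives 64.7 mm from the tail and about 66.5 mm from the nose. The tight limit is 66.5 mm, so the nose reading is the only borderline one.
  - The wedge sits very slightly askew in the slot.
  - In the last top view the bystanders stand where they were. The automatic shift check gave under 1 pixel, with the arm's changed shadows included; it left out the jar and the beaker. The arm partly hides the beaker in that view.
  - The gripper was clear of everything at hand-in.

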